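# Charge the nut grater and hold its pusher down

### The arm

A 7-joint arm with a two-finger parallel gripper is mounted at the origin on a cart in front of the work surface, level with it; the furniture and walls round the work are solid. World frame = base frame: x ahead of the robot, y to its left, z up, the work surface at z = 0. Lengths are in m, angles in degrees, forces in N, time in s.
With the tool pointing down it reaches from about 0.4 to 0.9 m from the base axis. Payload 5.5 kg.
Tool frame: the origin (TCP) lies at the very end of the fingers, on their centre line; the grasp point (between the pads) lies 19 mm behind it; z points along the fingers, y is the direction in which the jaws open and shut (so a half turn about z gives the same grasp; the last joint's range is limited). The gripper opens to 92 mm and grips with 3 to 60 N. Pads are 19 mm wide; open, the fingers measure 130 mm over their backs; the gripper's body (75 mm by 190 mm) begins 47 mm behind the grasp point.
Start: joints at [87.044, 28.699, -24.465, 88.831, 12.651, 65.22, -12.049], TCP at [0.201, -0.618, 0.198] pointing down, gripper open.
Joint ranges: [-164.97, 164.97], [-17.58, 116.51], [-87.97, 89.64], [11.32, 138.91], [-80.73, 260.73], [10.89, 115.49], [-147.41, 147.41]. Speed limits (degrees/s): [147.25, 147.25, 180, 180, 180, 180, 180].

### API

Orientations are given as a 3x3 rotation matrix whose columns are the frame's x, y, z axes.
In Python, from workcell import ctrl gives the robot as it stands.
- The arm moves only by the shell command python3 -m jog 'ROWS' [FORCE]. ROWS is JSON, a list that holds one entry, the list of rows, each a list of 5 numbers: the shift along the tool's x, y, z in m, then the turn about the tool's z in degrees, then the opening, from -1 (shut) to 1 (fully open). A call has 1 to 12 rows; each row is the pose to reach, as a shift and turn from the pose commanded when the call began, along the tool's axes at that moment; what a row does not reach only later rows make up. A row lasts 1/12 s, in which the tool goes at most 41.7 mm and 7.16 degrees, less where a joint would pass 70% of its speed; a pose out of reach is approached as far as the arm can. A call with a gripper value outside its range is refused whole. The fingers move at their own pace and stop on an object; FORCE is the grip in N (left out, the last holds). Time passes only in rows, so rows that repeat a pose let the fingers close. It gives the time, the measured TCP pose, the force and the opening at its end, in the units of the state.
- ctrl.observe(): the state, without advancing time (a new reading comes with each control period).
- ctrl.read_camera(name): name is "side" or "top"; returns a dict with "pixels" (400x640x3 uint8, blue, green, red), "mtx" (3x3 intrinsics, pixels), "R" (3x3) and "t" (3): a world point X has camera coordinates R X + t. Camera axes: x right, y down, z forward; pixel columns grow to the right and rows downward; lengths in m; the calibration is good to about 2 mm. A picture is of the moment at which its call begins. There is no depth.
- ctrl.hand_in(): hands the job in, once; it reports no verdict.
The state is a dict: "clock": time; "q": joint angles; "joint_velocities": joint speeds; "joint_efforts": joint torques, N m; "tcp_pos": TCP position; "tool_rot": TCP orientation; "contact_force": force on the tool from outside, world axes, zero at the start; "ft_torque": the same for the moment, N m; "width": finger opening in m.
Only numpy, scipy, OpenCV 4.12 (cv2) and the standard library are available. Lean on these libraries where they do the work, as an engineer would, in place of code of your own. Each camera call takes 0.05 s, during which the arm holds its last target.

### The job

Tip all six hazelnuts from the scoop into the hopper of the table grater so that they drop through the feed slot into the drum, and set the empty scoop back down upright on the worktop. Then take the T-shaped pusher, put its shaft down the feed slot until the cross-bar is fully home on the hopper rim and has pushed the spring-loaded safety pin down, and finish while still gripping it and holding it there; leave the onions, garlic and lemon where they are.

Things in the scene. Friction and masses are not known exactly. Their poses are not given: they have to be found in the camera images.
- grater: White table-top electric nut grater, fixed. Origin on the worktop under its feed slot; z up, x to its motor housing (117 x 112 mm box, 173 high, x = 58 to 175 mm). Below the slot a clear round drum of radius 62 mm, heights 47 to 100 mm. On the -x side a spout 105 mm long, up to 70 mm high, over a small white bowl (104 mm wide, fixed) centred at x = -142 mm.
- slot_mouth (a point): Centre of the upper end of the feed slot, 143 mm above the worktop; axes as the grater's. The slot is an upright rectangular duct, 60 mm along x by 34 mm along y, from here 47 mm straight down into the drum.
- hopper_rim (a point): Centre of the hopper's open mouth at rim height, 175 mm above the worktop, right above the slot; axes as the grater's. Mouth 116 mm along x by 124 mm along y, rim 6 mm thick; four flat walls slope down as a funnel from the rim to the slot's upper end. A wall shelf overhangs the worktop 0.57 m up from 0.59 m ahead of the robot on.
- disc_centre (a point): Centre of the drum's floor (a steel grating disc), 60 mm above the worktop under the slot. Nuts that have dropped through the slot lie here, within 58 mm of this point.
- safety_pin (a joint): Upright spring pin on the housing's top. 0 = up, 7 mm proud of the hopper rim; grows in metres as it goes down: 0.007 when the pusher's cross-bar lies on the rim. Starts to move at 3 N, is down at 5 N (the pusher's own weight is too little), and springs up when let go.
- pin_top (a point): Centre of the top of the steel safety pin, 8 mm thick, 72 mm from the slot's centre along the grater's +x.
- pusher: White T-shaped pusher, 0.15 kg, 122 mm high, standing loose on its foot. Origin: centre of the foot's underside; z up, x along the cross-bar. Shaft 58 (x) by 32 mm (y), 2 mm smaller than the slot both ways, 72 mm long, last 4 mm tapered; on it the cross-bar 160 x 22 mm, heights 72 to 86 mm; on that the grip. Either way round fits the slot.
- pusher_foot (a point): Centre of the pusher's underside (its origin). With the pusher fully home, cross-bar on the hopper rim, it is 103 mm above the worktop, 40 mm down the slot.
- pusher_grip (a point): Middle of the pusher's grip block, 106 mm above the foot. The block measures 84 (x) by 22 mm (y), heights 86 to 122 mm above the foot; pinch it across y.
- scoop: Open-fronted metal scoop, 0.13 kg, lying level with six hazelnuts in it. Origin: centre of its underside; z up, x forward to the open lip. Flat floor 3 mm thick, x = -36 to 36 mm; sides 37 mm high, 60 mm over all; back wall at x = -36; in front a 17 degree ramp rises to the lip. Tipped nose-down 45 degrees, all nuts roll out over the lip.
- scoop_lip (a point): Middle of the scoop's front lip (60 mm wide), 76 mm ahead of the scoop's origin and 14 mm above its underside.
- scoop_handle (a point): Where to grip the scoop's wooden handle: 80 mm behind the scoop's origin, 27 mm above its underside. Handle 16 mm wide and 16 mm thick, along the scoop's x from -36 to -122 mm; pinch it across the scoop's y.
- nut_1: Hazelnut, one of six alike in the scoop: brown ball of 15 mm, 10 g. Origin at its centre.
- nut_2: Hazelnut, one of six alike in the scoop: brown ball of 15 mm, 10 g. Origin at its centre.
- nut_3: Hazelnut, one of six alike in the scoop: brown ball of 15 mm, 10 g. Origin at its centre.
- nut_4: Hazelnut, one of six alike in the scoop: brown ball of 15 mm, 10 g. Origin at its centre.
- nut_5: Hazelnut, one of six alike in the scoop: brown ball of 15 mm, 10 g. Origin at its centre.
- nut_6: Hazelnut, one of six alike in the scoop: brown ball of 15 mm, 10 g. Origin at its centre.
- onion: Brown onion, 73 x 75 x 77 mm, behind the work to the left. Bystander, to be left alone. Origin: centre of its underside.
- garlic: Garlic bulb, 60 x 60 x 59 mm, behind the work to the right. Bystander, to be left alone. Origin: centre of its underside.
- lemon: Lemon, 78 x 55 x 56 mm, behind the work to the right. Bystander, to be left alone. Origin: centre of its underside.
- red_onion: Red onion, 84 x 83 x 89 mm, far left. Bystander, to be left alone. Origin: centre of its underside.
- garlic_small: Small garlic bulb, 54 x 53 x 55 mm, far right. Bystander, to be left alone. Origin: centre of its underside.
Not all that is in view belongs to the job. There is more than one size of the scoop; the one meant has the size given above.

How it is judged (in metres and radians):
On the way, in this order (a step that is already met when the one before it is completed fails the run):
1. all six hazelnuts have dropped through the feed slot into the drum (z of nut_1 in the frame of grater between 0.05 and 0.092 m and horizontal distance between each of nut_1, nut_2, nut_3, nut_4, nut_5, nut_6 and slot_mouth below 0.06 m and z of nut_2 in the frame of grater between 0.05 and 0.092 m and z of nut_3 in the frame of grater between 0.05 and 0.092 m and z of nut_4 in the frame of grater between 0.05 and 0.092 m and z of nut_5 in the frame of grater between 0.05 and 0.092 m and z of nut_6 in the frame of grater between 0.05 and 0.092 m), for 0.2 s.
2. the pusher's shaft is in the feed slot, foot at least 10 mm below the slot's upper end (z of pusher_foot in the frame of slot_mouth between -0.05 and -0.01 m and horizontal distance between pusher_foot and slot_mouth below 0.005 m and angle between the x axis of pusher and the x axis of grater, either way round below 0.08 rad), for 0.1 s.
At the end, for the whole second after the job is handed in: All six nuts lie in the drum; the scoop stands upright and still on the worktop; the pusher is in the slot within 3.5 mm of fully home, upright and in line; the safety pin is at least 4.5 mm down (of 7); the gripper still grips the pusher with over 2 N (all of step 1 and height (world z) of scoop below 0.006 m and angle between scoop's own z axis and vertical below 0.1 rad and linear speed of scoop below 0.02 m/s and z of pusher_foot in the frame of slot_mouth between -0.045 and -0.0365 m and horizontal distance between pusher_foot and slot_mouth below 0.005 m and angle between the x axis of pusher and the x axis of grater, either way round below 0.08 rad and angle between pusher's own z axis and vertical below 0.08 rad and value of joint safety_pin above 0.0045 m and contact force between the fingers and pusher above 2 N); the arm keeps its last pose, push and grip.
It fails at once if a bystander (onions, garlic, lemon) is shifted by more than 30 mm (distance of any of onion, garlic, lemon, red_onion, garlic_small from where it was at the start of the episode above 0.03 m).
It also fails if it takes over 72 s, if anything falls off the work surface, if the arm or the gripper's body presses on something with over 40 N, if the wrist force passes 120 N, or if a joint passes its speed limit or range.

## Working session

There is one attempt and no reset: what is moved stays moved. The work goes in short steps, Python scripts to look and compute and a shell command to move; the robot and the scene stay as the last step left them, time stands still between calls to the robot, and variables do not carry over. Pictures are saved under pics/ and viewed, and the job is handed in when it is done.

```bash
ls -la; mkdir -p pics; python3 - <<'E'
from workcell import ctrl
import cv2,numpy as np
s=ctrl.observe()
for k,v in s.items(): print(k,np.round(v,4).tolist())
for n in("side","top"):
    c=ctrl.read_camera(n); cv2.imwrite(f"pics/{n}0.png",c["pixels"]); np.savez(f"{n}.npz",**{k:c[k] for k in("mtx","R","t")}); print(n,c["mtx"].tolist(),np.round(c["R"],4).tolist(),c["t"], "pos",-np.array(c["R"]).T@np.array(c["t"]))
E
```

```text
total 12
drwxr-xr-x  3 agent agent 4096 Dec  7 00:35 .
drwxr-xr-x 23 root  root  4096 Dec  7 00:35 ..
drwxr-xr-x  2 agent agent 4096 Dec  7 00:35 pics
clock 0.0
q [87.0452, 28.7538, -24.4532, 88.8917, 12.6517, 65.2203, -12.0498]
joint_velocities [-0.0389, 0.0126, 0.0112, 0.0524, -0.0532, 0.0091, -0.0823]
joint_efforts [0.0008, -56.6591, -5.8162, -27.911, -0.0687, 0.0307, 0.0002]
tcp_pos [0.201, -0.6174, 0.1973]
tool_rot [[0.9509, 0.3096, -0.0006], [0.3096, -0.9508, 0.0019], [0.0001, -0.002, -1.0]]
contact_force [-0.6471, 0.6841, 0.4962]
ft_torque [0.0029, 0.0059, -0.008]
width 0.0916
side [[488.8974508123217, 0.0, 322.2460832568871], [0.0, 488.8974508123217, 196.8724215792617], [0.0, 0.0, 1.0]] [[-0.9971, -0.076, 0.0016], [-0.0515, 0.6603, -0.7492], [0.0559, -0.7472, -0.6623]] [0.52879259 0.20634999 1.90387327] pos [0.43145712 1.32643058 1.41469503]
top [[375.56548640014506, 0.0, 317.96569415113515], [0.0, 375.56548640014506, 202.69326451003298], [0.0, 0.0, 1.0]] [[0.1036, -0.9946, -0.0096], [-0.8163, -0.0795, -0.5721], [0.5682, 0.0671, -0.8201]] [-0.18431716  0.50478506  1.62157435] pos [-0.49025869 -0.251915    1.61693209]
```

View pics/side0.png

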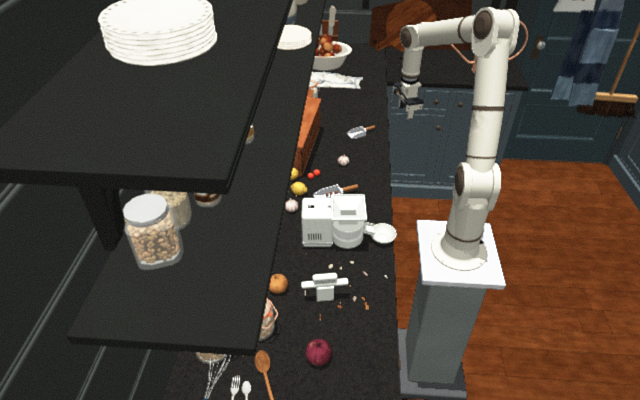

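View pics/top0.png

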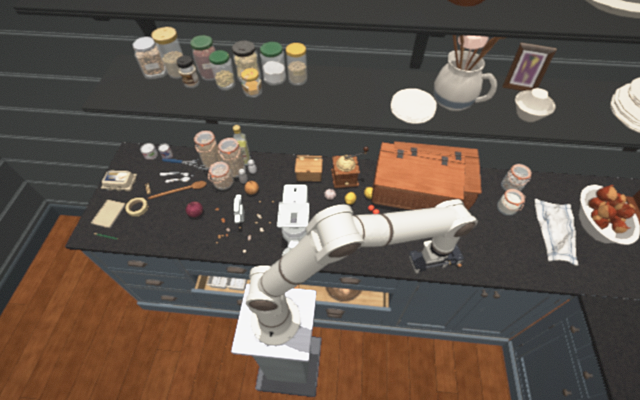

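The side view shows the grater at (335,222), the pusher at (325,285), and two scoops, at (333,190) and (360,131). In the top view the arm hides the scoops. Next I'll crop closer.

```bash
python3 - <<'E'
import cv2
a=cv2.imread("pics/side0.png");b=cv2.imread("pics/top0.png")
def crop(im,x,y,w,h,k,n): cv2.imwrite(n,cv2.resize(im[y:y+h,x:x+w],None,fx=k,fy=k,interpolation=cv2.INTER_CUBIC))
crop(a,280,115,130,100,6,"pics/c1.png")
crop(a,280,185,130,100,6,"pics/c2.png")
crop(a,270,255,110,70,7,"pics/c3.png")
crop(b,220,165,130,90,6,"pics/c4.png")
E
```

```text
(no output)
```

View pics/c1.png

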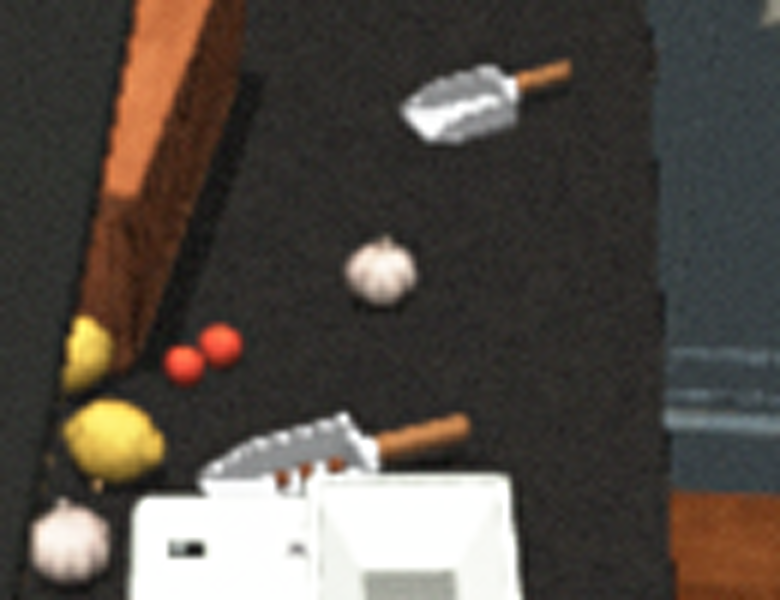

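View pics/c2.png

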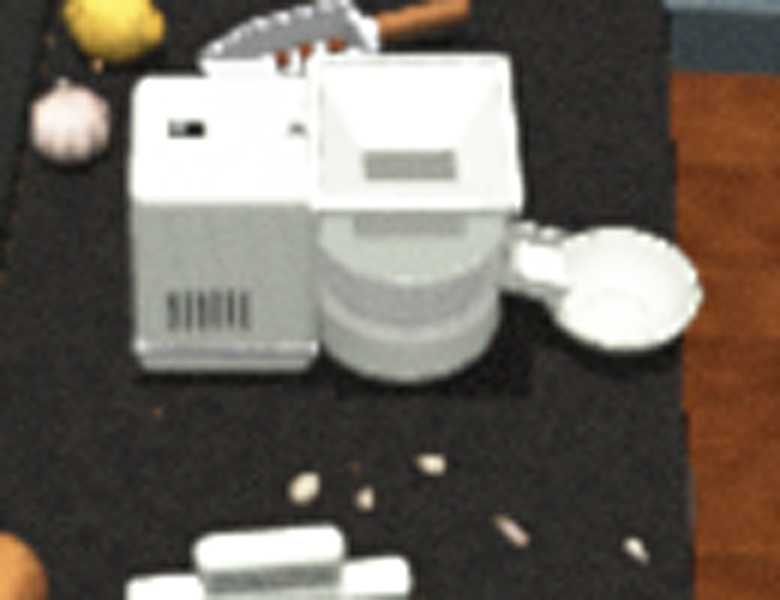

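View pics/c3.png

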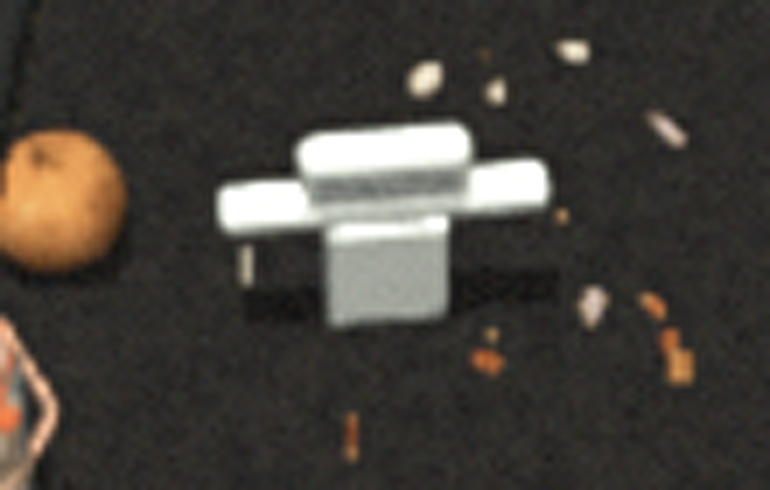

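View pics/c4.png

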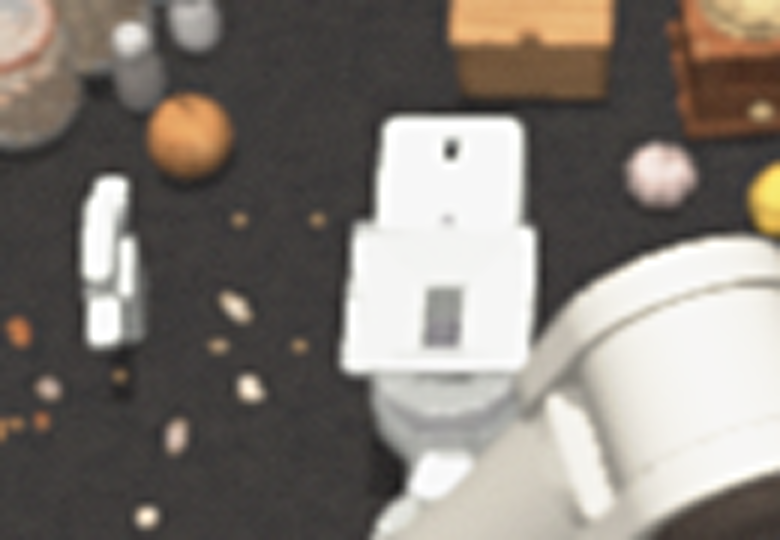

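Scoop candidates: (333,190), larger with nuts in it, next to the grater; and (360,131), small and empty. Decoys for the other items are small and not confusable. I choose (333,190). The next step is measurement from enlarged crops.

```bash
cat > h.py <<'E'
import numpy as np,cv2
C={n:np.load(f"{n}.npz") for n in("side","top")}
def proj(n,X):
    c=C[n];p=(np.atleast_2d(X)@c["R"].T+c["t"])@c["mtx"].T
    return p[:,:2]/p[:,2:]
def back(n,uv,z):
    c=C[n];o=-c["R"].T@c["t"];d=c["R"].T@np.linalg.inv(c["mtx"])@np.array([uv[0],uv[1],1.])
    return o+d*(z-o[2])/d[2]
def crop(im,x,y,w,h,k,n):
    o=cv2.resize(im[y:y+h,x:x+w],None,fx=k,fy=k,interpolation=cv2.INTER_CUBIC)
    for i in range(0,w,5): cv2.line(o,(int((i+.5)*k),0),(int((i+.5)*k),6 if i%10 else 12),(0,255,255),1)
    for i in range(0,h,5): cv2.line(o,(0,int((i+.5)*k)),(6 if i%10 else 12,int((i+.5)*k)),(0,255,255),1)
    cv2.imwrite(n,o)
def uv(x,y,k,u,v): return ((u+.5)/k-.5+x,(v+.5)/k-.5+y)
E
python3 - <<'E'
from h import *
a=cv2.imread("pics/side0.png");b=cv2.imread("pics/top0.png")
crop(a,310,178,55,24,14,"pics/d1.png")
crop(a,295,190,80,65,10,"pics/d2.png")
crop(a,295,265,60,45,13,"pics/d3.png")
crop(b,270,180,50,50,12,"pics/d4.png")
crop(b,225,188,30,45,13,"pics/d5.png")
E
```

```text
(no output)
```

View pics/d1.png

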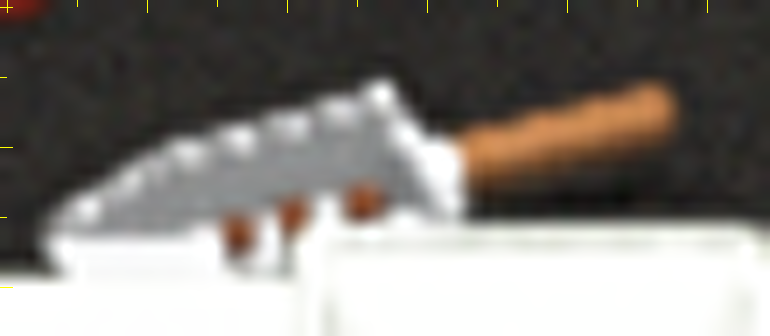

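View pics/d2.png

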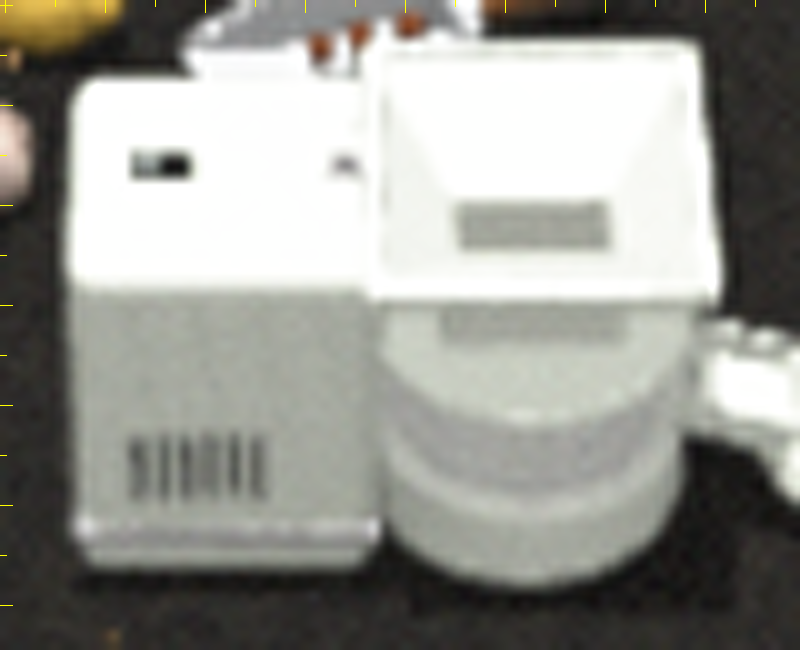

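View pics/d3.png

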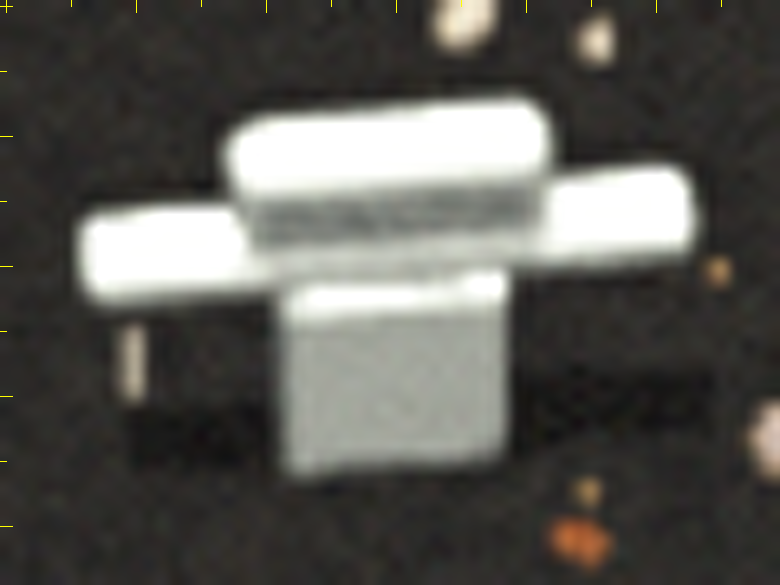

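View pics/d4.png

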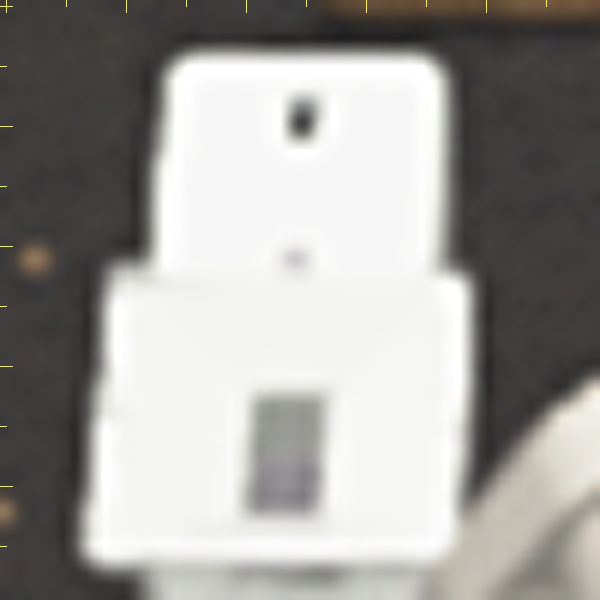

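View pics/d5.png

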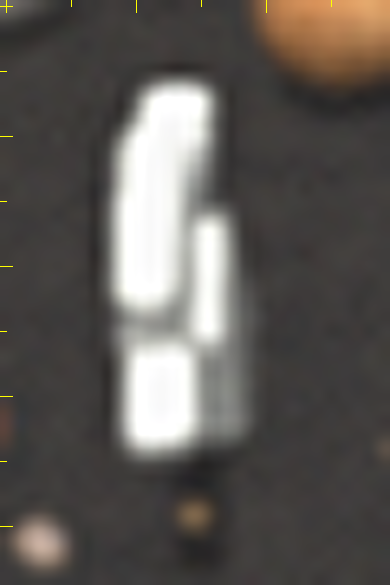

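```bash
cat > fit.py <<'E'
from h import *
from scipy.optimize import least_squares
def fit(obs,x0,free_cam=True):
    # obs: (cam, uv, local xyz); local = x,y offsets w/ z height; params x,y,yaw
    def res(p,per=False):
        c,s=np.cos(p[2]),np.sin(p[2]);R=np.array([[c,-s,0],[s,c,0],[0,0,1]])
        return np.array([proj(n,R@np.array(l)+[p[0],p[1],0])[0]-u for n,u,l in obs])
    r=least_squares(lambda p:res(p).ravel(),x0,loss="soft_l1")
    return r.x,res(r.x)
E
python3 - <<'E'
from fit import *
S=lambda u,v:("side",np.array(uv(295,190,10,u,v)))
T=lambda u,v:("top",np.array(uv(270,180,12,u,v)))
obs=[]
a=.03;b=.017;z=.143
for f,l in((S(458,202),(a,-b,z)),(S(608,202),(-a,-b,z)),(S(608,250),(-a,b,z)),(S(458,250),(a,b,z)),
 (T(252,395),(a,b,z)),(T(326,395),(a,-b,z)),(T(318,515),(-a,-b,z)),(T(246,515),(-a,b,z)),
 (S(698,38),(-.064,-.068,.175)),(S(720,302),(-.064,.068,.175)),(S(368,302),(.064,.068,.175)),
 (T(108,265),(.064,.068,.175)),(T(472,272),(.064,-.068,.175)),(T(83,568),(-.064,.068,.175)),
 (S(345,163),(.072,0,.181)),(T(295,258),(.072,0,.181))): obs.append((*f,l))
p,r=fit(obs,[.6,0,0]);print("both",p[:2],np.degrees(p[2]));print(np.round(r,2).tolist())
for n in("side","top"):
    o=[x for x in obs if x[0]==n];p,r=fit(o,[.6,0,0]);print(n,p[:2],np.degrees(p[2]),np.abs(r).mean())
# pusher
S=lambda u,v:("side",np.array(uv(295,265,13,u,v)))
T=lambda u,v:("top",np.array(uv(225,188,13,u,v)))
obs=[]
for f,l in((S(285,478),(.029,.016,0)),(S(505,465),(-.029,.016,0)),(S(225,125),(.042,-.011,.122)),(S(545,100),(-.042,-.011,.122)),
 (S(552,182),(-.042,.011,.122)),(S(232,192),(.042,.011,.122)),(S(80,212),(.08,-.011,.086)),(S(690,165),(-.08,-.011,.086)),(S(697,250),(-.08,.011,.086)),(S(85,305),(.08,.011,.086)),
 (T(118,455),(-.08,.011,.086)),(T(198,455),(-.08,-.011,.086)),(T(140,82),(.08,.011,.086)),(T(215,82),(.08,-.011,.086)),(T(112,310),(-.042,.011,.122)),(T(182,310),(-.042,-.011,.122))): obs.append((*f,l))
p,r=fit(obs,[.6,.3,0]);print("pusher both",p[:2],np.degrees(p[2]));print(np.round(r,2).tolist())
for n in("side","top"):
    o=[x for x in obs if x[0]==n];p,r=fit(o,[.6,.3,0]);print(n,p[:2],np.degrees(p[2]),np.abs(r).mean())
# scoop
S=lambda u,v:("side",np.array(uv(310,178,14,u,v)))
obs=[]
for f,l in((S(45,240),(.076,-.030,.014)),(S(378,85),(-.036,-.030,.037)),(S(675,90),(-.122,-.008,.03)),(S(465,158),(-.038,0,.035)),(S(665,108),(-.122,0,.03)),(S(465,215),(-.038,0.02,.0))):obs.append((*f,l))
p,r=fit(obs,[.6,-.1,0]);print("scoop",p[:2],np.degrees(p[2]));print(np.round(r,2).tolist())
for u,v in((658,108),(465,158)): print(back(*S(u,v),.033))
E
```

```text
both [ 0.4351774  -0.02596536] 4.741184490684508
[[-0.56, -0.17], [0.16, -0.22], [0.68, 1.13], [-0.25, 1.19], [-0.44, -0.2], [0.6, -0.12], [0.59, 0.74], [-0.77, 0.65], [-0.39, 1.04], [0.05, -0.78], [0.12, -0.66], [0.68, 0.68], [-0.68, 0.44], [0.49, -1.23], [-0.08, -0.57], [-0.41, -0.69]]
side [ 0.43504156 -0.02612703] 4.752415487404218 0.5072554778321567
top [ 0.43559697 -0.02580443] 4.6600462143243675 0.5880447463652789
pusher both [0.50219386 0.2671519 ] 10.000546415888243
[[0.23, 0.64], [-0.3, 0.32], [0.09, -0.28], [0.09, -0.23], [0.34, -1.48], [0.09, -0.34], [0.34, 0.63], [-0.36, 0.69], [-0.03, -0.82], [0.38, -1.42], [0.41, -1.05], [-1.15, -1.35], [0.52, 0.87], [-0.88, 0.6], [-0.12, -0.59], [-0.9, -0.89]]
side [0.50243219 0.26803955] 9.706140088170363 0.4155946972588424
top [0.49922402 0.2646354 ] 10.117576025638064 0.6551670247563924
scoop [ 0.50699463 -0.27413744] 26.56319498678197
[[0.86, -0.27], [0.8, 0.52], [-0.59, -0.36], [-2.25, -0.34], [0.9, -0.57], [-0.61, 4.44]]
[ 0.4039997  -0.32075424  0.033     ]
[ 0.46320884 -0.29195841  0.033     ]
```

```bash
cat > go.py <<'E'
import sys,numpy as np
from workcell import ctrl
def rel(x,y,z,yaw=None):
    s=ctrl.observe();R=np.array(s["tool_rot"]);p=np.array(s["tcp_pos"])
    d=R.T@(np.array([x,y,z])-p);cy=np.degrees(np.arctan2(R[1,0],R[0,0]))
    print("t%.2f"%s["clock"],"tcp",np.round(p,4),"yaw %.2f"%cy,"F",np.round(s["contact_force"],2),"w %.4f"%s["width"])
    print("shift",np.round(d,4),"turn",None if yaw is None else round(cy-yaw,2))
a=list(map(float,sys.argv[1:]));rel(*a)
E
python3 go.py 0.4385 -0.306 0.12 26.5
```

```text
t0.10 tcp [ 0.201  -0.6174  0.1974] yaw 18.04 F [ 0.73 -0.5   0.22] w 0.0919
shift [ 0.3223 -0.2225  0.0778] turn -8.46
```

```bash
python3 -m jog '[[[0.03,-0.02,0,-2,1],[0.065,-0.045,0,-4,1],[0.1,-0.07,0.01,-6,1],[0.134,-0.093,0.02,-8.5,1],[0.168,-0.116,0.03,-8.5,1],[0.2,-0.139,0.04,-8.5,1],[0.234,-0.162,0.04,-8.5,1],[0.268,-0.185,0.04,-8.5,1],[0.3,-0.207,0.04,-8.5,1],[0.322,-0.222,0.04,-8.5,1],[0.322,-0.222,0.04,-8.5,1]]]' && python3 - <<'E'
from h import *
from workcell import ctrl
for n in("side","top"):
    c=ctrl.read_camera(n); cv2.imwrite(f"pics/{n}1.png",c["pixels"])
a=cv2.imread("pics/side1.png");b=cv2.imread("pics/top1.png")
crop(a,300,150,80,60,10,"pics/e1.png");crop(b,270,170,100,75,8,"pics/e2.png")
E
```

```text
clock: 1.02
tcp_pos: [0.4433, -0.3, 0.1587]
tool_rot: [[0.89, 0.456, 0.003], [0.456, -0.89, 0.003], [0.004, -0.001, -1.0]]
contact_force: [0.0, -0.3, 0.1]
width: 0.0919
```

View pics/e1.png

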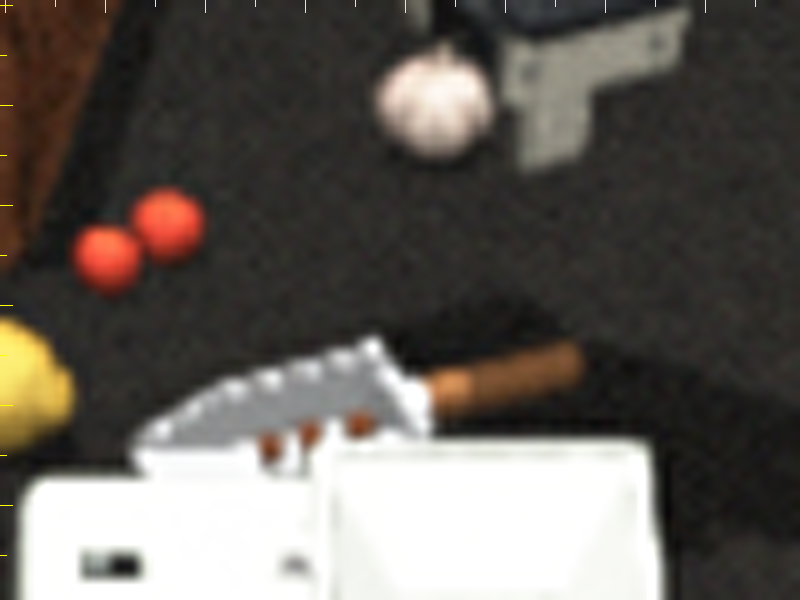

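View pics/e2.png

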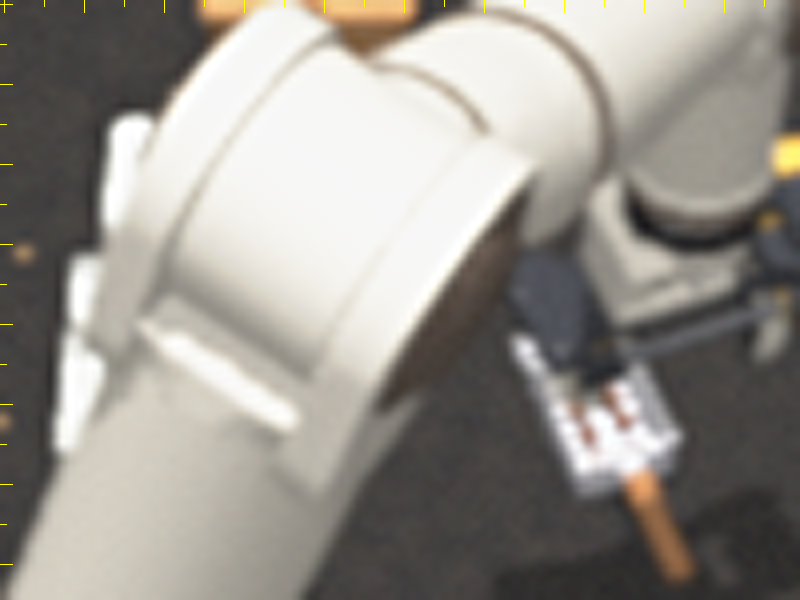

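```bash
python3 - <<'E'
from fit import *
S=lambda u,v:("side",np.array(uv(300,150,10,u,v)))
T=lambda u,v:("top",np.array(uv(270,170,8,u,v)))
obs=[]
for f,l in((S(133,450),(.076,-.030,.014)),(S(373,340),(-.036,-.030,.037)),(S(582,362),(-.122,0,.027)),
 (T(580,490),(-.036,.03,.037)),(T(684,436),(-.036,-.03,.037)),(T(681,582),(-.122,0,.027)),(T(512,335),(.076,.03,.014)),(T(640,474),(-.038,0,.033))):obs.append((*f,l))
p,r=fit(obs,[.5,-.3,.4]);print(p[:2],np.degrees(p[2]));print(np.round(r,2).tolist())
c,s=np.cos(p[2]),np.sin(p[2]);print("handle",p[0]-.08*c,p[1]-.08*s)
for n in("side","top"):
    p,r=fit([o for o in obs if o[0]==n],[.5,-.3,.4]);print(n,p[:2],np.degrees(p[2]));c,s=np.cos(p[2]),np.sin(p[2]);print("handle",p[0]-.08*c,p[1]-.08*s)
E
python3 go.py 0.44 -.3 .012
```

```text
[ 0.50890411 -0.27166951] 25.50686661939347
[[0.27, -0.02], [0.19, 0.98], [-0.08, 0.1], [0.85, -2.37], [-0.81, 0.81], [0.58, -0.16], [1.01, 1.59], [-0.86, -1.41]]
handle 0.43670141626545245 -0.30611905393300914
side [ 0.50955629 -0.27369968] 25.579737679314395
handle 0.43739746340949354 -0.30824102298059497
top [ 0.50707651 -0.2704246 ] 25.810064360095495
handle 0.4350571210494228 -0.30525573429921393
t1.12 tcp [ 0.4393 -0.3059  0.1581] yaw 26.74 F [-0.23 -1.98  0.44] w 0.0918
shift [ 0.0033 -0.0049  0.1461] turn None
```

```bash
python3 go.py 0.4365 -.307 .009 25.7; python3 -m jog '[[[-0.002,0,0.04,1,1],[-0.002,0,0.08,1,1],[-0.002,0,0.11,1,1],[-0.002,0,0.13,1,1],[-0.002,0,0.142,1,1],[-0.002,0,0.149,1,1],[-0.002,0,0.149,1,1]]]'; python3 go.py 0.4365 -.307 .009 25.7
```

```text
t1.12 tcp [ 0.4393 -0.3059  0.1581] yaw 26.74 F [-0.23 -1.98  0.44] w 0.0918
shift [-0.003  -0.0002  0.1491] turn 1.04
clock: 1.7
tcp_pos: [0.4356, -0.3087, 0.0082]
tool_rot: [[0.903, 0.43, -0.002], [0.43, -0.903, 0.001], [-0.001, -0.002, -1.0]]
contact_force: [-0.7, 0.9, 0.4]
width: 0.0919
t1.70 tcp [ 0.4356 -0.3087  0.0082] yaw 25.44 F [-0.69  0.93  0.37] w 0.0919
shift [ 0.0015 -0.0012 -0.0008] turn -0.26
```

```bash
python3 -m jog '[[[0.0,0,0,0,-1],[0,0,0,0,-1],[0,0,0,0,-1],[0,0,0,0,-1],[0,0,0,0,-1],[0,0,0,0,-1],[0,0,0,0,-1],[0,0,0,0,-1]]]' 60;  python3 - <<'E'
from h import *
from workcell import ctrl
for n in("side","top"):
    c=ctrl.read_camera(n); cv2.imwrite(f"pics/{n}2.png",c["pixels"])
a=cv2.imread("pics/side2.png");b=cv2.imread("pics/top2.png")
o1="pics/f1.png";crop(a,300,160,80,50,9,o1);crop(b,310,190,80,60,9,"pics/f2.png")
x=cv2.imread(o1);y=cv2.imread("pics/f2.png");cv2.imwrite("pics/f.png",cv2.resize(np.vstack([x,y]),None,fx=.6,fy=.6))
E
```

```text
clock: 2.37
tcp_pos: [0.437, -0.3082, 0.0095]
tool_rot: [[0.902, 0.431, 0.0], [0.431, -0.902, -0.0], [0.0, 0.0, -1.0]]
contact_force: [-0.2, -0.4, 1.1]
width: 0.0428
```

View pics/f.png

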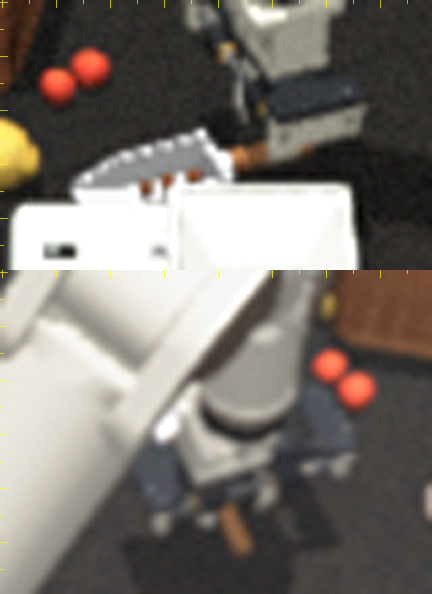

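Still closing (43 mm), with the handle lying centred between the fingers. I keep closing.

```bash
python3 -m jog '[[[0.0,0,0,0,-1],[0,0,0,0,-1],[0,0,0,0,-1],[0,0,0,0,-1],[0,0,0,0,-1],[0,0,0,0,-1],[0,0,0,0,-1],[0,0,0,0,-1]]]' 60; python3 go.py .437 -.308 .009
```

```text
clock: 3.13
tcp_pos: [0.4369, -0.3081, 0.0093]
tool_rot: [[0.902, 0.431, 0.0], [0.431, -0.902, 0.0], [0.0, -0.0, -1.0]]
contact_force: [0.3, 0.2, -0.0]
width: 0.0004
t3.13 tcp [ 0.4369 -0.3081  0.0093] yaw 25.54 F [ 0.33  0.19 -0.02] w 0.0004
shift [ 0.0001 -0.0001  0.0003] turn None
```

The fingers shut empty, so the grasp missed. I'll look.

```bash
 cat > look.py <<'E'
import sys
from h import *
from workcell import ctrl
# tag  side: x y w h   top: x y w h
t=sys.argv[1];v=list(map(int,sys.argv[2:]))
ims=[]
for i,n in enumerate(("side","top")):
    b=v[4*i:4*i+4]
    if len(b)<4: break
    c=ctrl.read_camera(n); cv2.imwrite(f"pics/{n}_{t}.png",c["pixels"])
    k=min(780//b[2],(580)//b[3]); f=f"pics/{t}_{n}.png"; crop(c["pixels"],*b,k,f); print(f,"off",b[:2],"k",k)
E
python3 look.py g 310 160 60 45 310 190 80 60
```

```text
pics/g_side.png off [310, 160] k 12
pics/g_top.png off [310, 190] k 9
```

View pics/g_side.png

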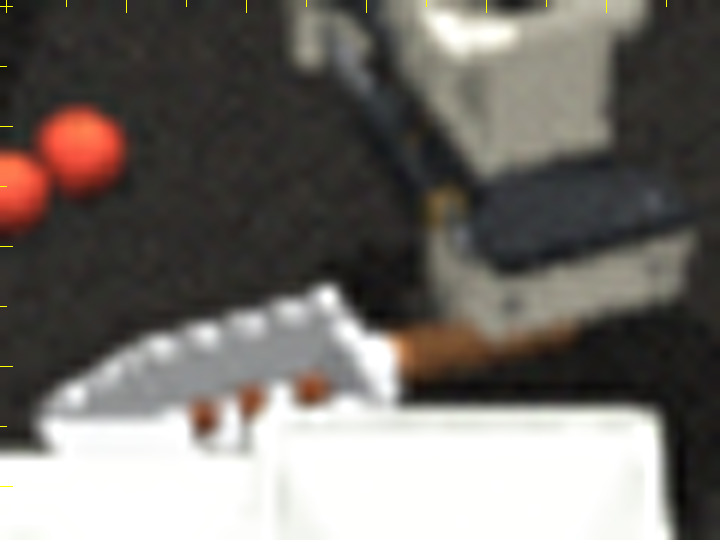

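View pics/g_top.png

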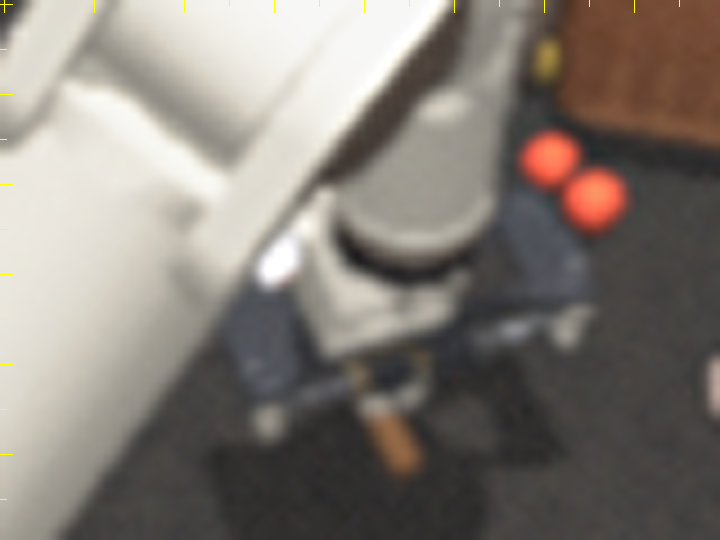

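```bash
python3 - <<'E'
from h import *
p=np.array([.4369,-.3081,.0093])
for n,o,k in(("side",(310,160),12),("top",(310,190),9)):
    for X in(p,p+[0,0,.019],p+[0,0,.066]): print(n,(proj(n,X)[0]-o+.5)*k)
c,s=np.cos(np.radians(25.6)),np.sin(np.radians(25.6))
for n,o,k in(("side",(310,160),12),("top",(310,190),9)):
    for d in(-.036,-.08,-.122):print(n,d,(proj(n,[.509+d*c,-.272+d*s,.027])[0]-o+.5)*k)
E
```

```text
side [470.74162971 376.08103117]
side [472.69241301 336.62410857]
side [477.61806873 236.99683746]
top [383.23138613 425.84224516]
top [385.51570451 408.34178394]
top [391.33750843 363.74018438]
side -0.036 [361.24650419 370.44369807]
side -0.08 [472.53762549 342.06252692]
side -0.122 [577.61295538 315.26649066]
top -0.036 [351.54935413 343.72577368]
top -0.08 [382.51544409 409.38134958]
top -0.122 [412.83675292 473.66983402]
```

```bash
python3 - <<'E'
from h import *
crop(cv2.imread("pics/top_g.png"),335,215,40,30,19,"pics/g3.png")
E
```

```text
(no output)
```

View pics/g3.png

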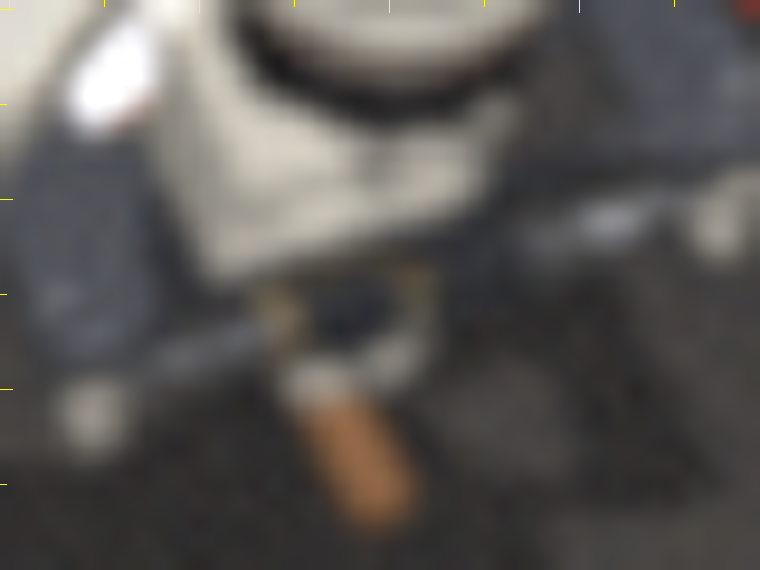

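```bash
python3 -m jog '[[[0,0,-0.005,0,-1],[0,0,-0.01,0,-1],[0,0,-0.015,0,-1],[0,0,-0.02,0,-1],[0,0,-0.025,0,-1],[0,0,-0.025,0,-1]]]' 60; python3 look.py i 310 160 60 45 330 205 60 45
```

```text
clock: 3.73
tcp_pos: [0.4378, -0.3087, 0.0357]
tool_rot: [[0.902, 0.431, 0.002], [0.431, -0.902, -0.001], [0.001, 0.002, -1.0]]
contact_force: [-0.1, -0.2, 0.1]
width: 0.0006
pics/i_side.png off [310, 160] k 12
pics/i_top.png off [330, 205] k 12
```

View pics/i_side.png

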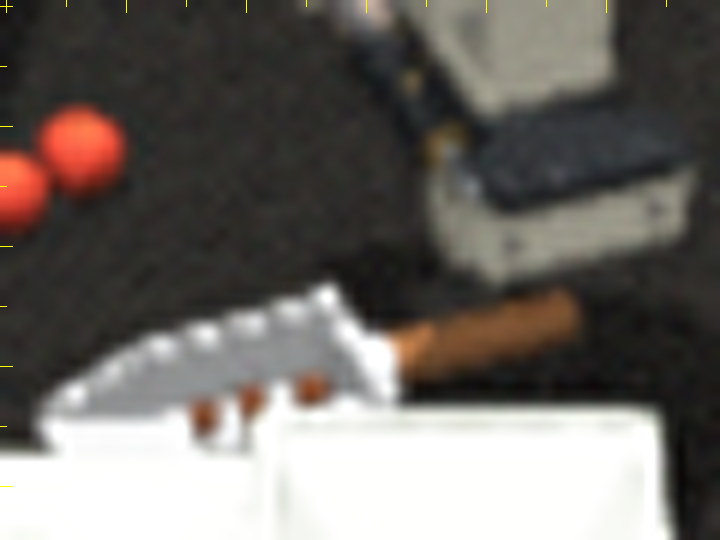

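View pics/i_top.png

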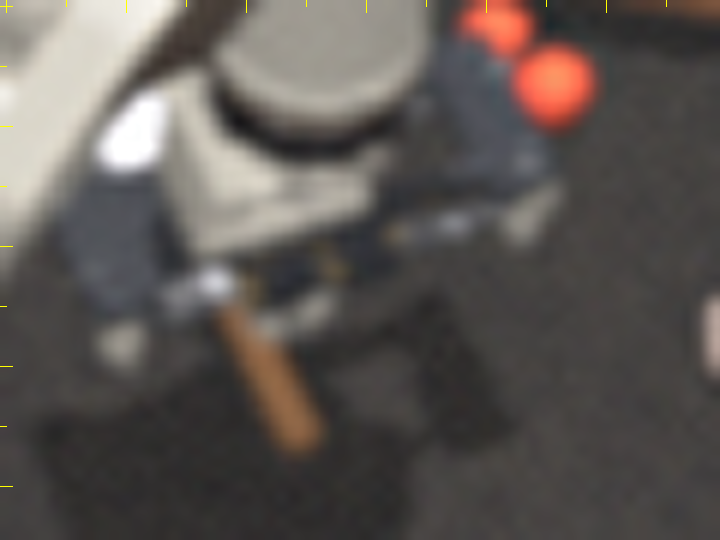

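```bash
python3 - <<'E'
from h import *
p=np.array([.4378,-.3087,.0357])
for n,o,k in(("side",(310,160),12),("top",(330,205),12)):
    for X in(p,p+[0,0,.066]): print(n,(proj(n,X)[0]-o+.5)*k, [ (proj(n,X+q*np.array([.431,-.902,0]))[0]-o+.5)*k for q in(-.01,.01,-.095,.095)])
E
python3 - <<'E'
from h import *
crop(cv2.imread("pics/top_i.png"),338,218,30,25,25,"pics/i3.png")
E
```

```text
side [471.04330991 319.94471884] [array([482.04289506, 336.55205907]), array([460.1154041 , 303.44560115]), array([578.53594021, 482.2387199 ]), array([370.02591499, 167.4271262 ])]
side [477.981896   178.55790187] [array([489.23535433, 195.04004413]), array([466.80329882, 162.18540341]), array([588.02164882, 339.7253232 ]), array([374.70508401,  27.29568029])]
top [276.82245438 353.46128603] [array([253.90430965, 360.78330267]), array([299.69421055, 346.15408987]), array([ 57.20702442, 423.62524785]), array([492.25093258, 284.63499489])]
top [287.93942568 268.6135364 ] [array([264.32980537, 276.07149786]), array([311.49979479, 261.17113274]), array([ 61.6374967 , 340.09927153]), array([509.79600175, 198.53202845])]
```

View pics/i3.png

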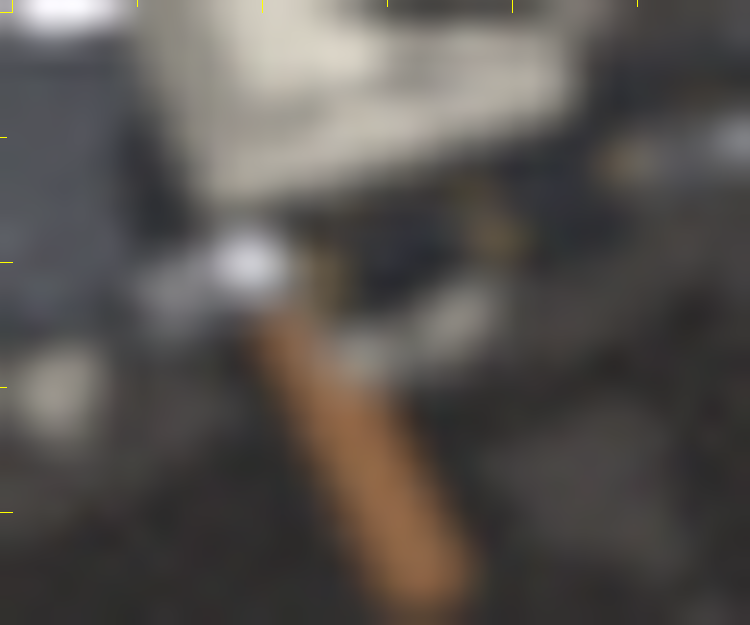

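```bash
python3 - <<'E'
from h import *
y=np.array([.456,-.89,0])
p=np.array([.4393,-.3059,.158])
for q in(-.065,-.046,0,.046,.065):
  for z in(0,.02,.04,.066): print("top e2",q,z,np.round((proj("top",p+q*y+[0,0,z])[0]-(270,170)+.5)*8),"side e1",np.round((proj("side",p+q*y+[0,0,z])[0]-(300,150)+.5)*10))
b=cv2.imread("pics/top1.png");crop(b,325,190,50,40,15,"pics/e3.png");b=cv2.imread("pics/side1.png");crop(b,320,120,70,55,11,"pics/e4.png")
E
```

```text
top e2 -0.065 0 [569. 441.] side e1 [567. 238.]
top e2 -0.065 0.02 [571. 422.] side e1 [569. 199.]
top e2 -0.065 0.04 [572. 403.] side e1 [572. 161.]
top e2 -0.065 0.066 [574. 378.] side e1 [575. 109.]
top e2 -0.046 0 [600. 430.] side e1 [547. 211.]
top e2 -0.046 0.02 [602. 412.] side e1 [549. 173.]
top e2 -0.046 0.04 [604. 393.] side e1 [551. 134.]
top e2 -0.046 0.066 [606. 367.] side e1 [554.  83.]
top e2 0 0 [674. 405.] side e1 [500. 148.]
top e2 0 0.02 [676. 387.] side e1 [501. 110.]
top e2 0 0.04 [679. 367.] side e1 [503.  72.]
top e2 0 0.066 [682. 342.] side e1 [506.  21.]
top e2 0.046 0 [747. 381.] side e1 [454.  87.]
top e2 0.046 0.02 [750. 362.] side e1 [455.  49.]
top e2 0.046 0.04 [753. 342.] side e1 [457.  11.]
top e2 0.046 0.066 [757. 317.] side e1 [459. -40.]
top e2 0.065 0 [777. 370.] side e1 [435.  63.]
top e2 0.065 0.02 [780. 351.] side e1 [437.  25.]
top e2 0.065 0.04 [784. 332.] side e1 [438. -13.]
top e2 0.065 0.066 [788. 306.] side e1 [440. -64.]
```

View pics/e3.png

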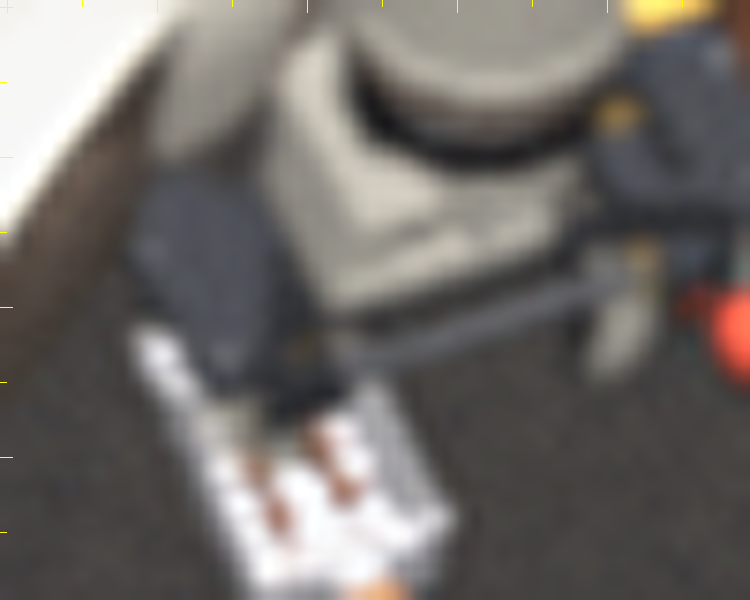

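View pics/e4.png

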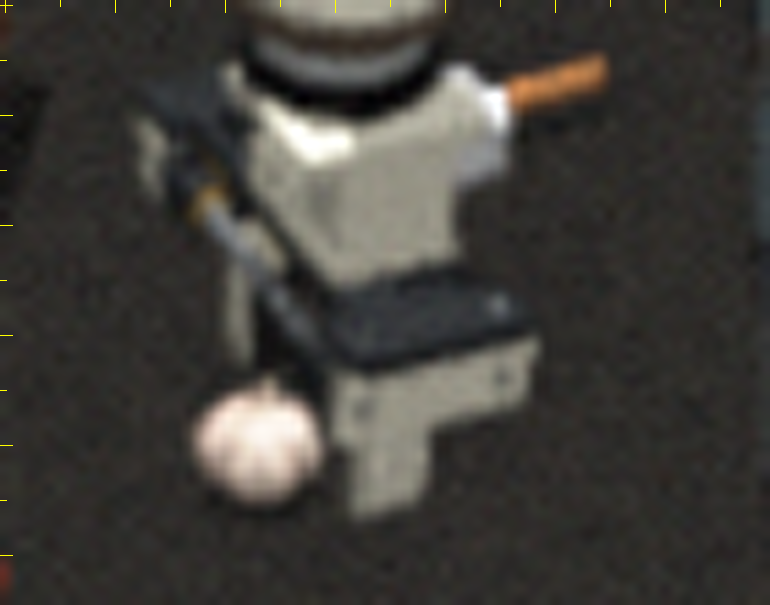

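```bash
python3 -m jog '[[[0,0,-0.03,0,1],[0,0,-0.06,0,1],[0,0,-0.06,0,1],[0,0,-0.06,0,1],[0,0,-0.06,0,1],[0,0,-0.06,0,1],[0,0,-0.06,0,1],[0,0,-0.06,0,1],[0,0,-0.06,0,1],[0,0,-0.06,0,1],[0,0,-0.06,0,1],[0,0,-0.06,0,1]]]' 60; python3 look.py j 320 130 70 55 320 185 60 46; python3 go.py .437 -.308 .1
```

```text
clock: 4.83
tcp_pos: [0.4369, -0.3081, 0.0942]
tool_rot: [[0.902, 0.431, -0.0], [0.431, -0.902, 0.0], [-0.0, -0.0, -1.0]]
contact_force: [0.6, -0.4, -0.4]
width: 0.0758
pics/j_side.png off [320, 130] k 10
pics/j_top.png off [320, 185] k 12
t4.93 tcp [ 0.437  -0.3081  0.0943] yaw 25.54 F [ 0.11 -0.06  0.34] w 0.0836
shift [ 0.0001 -0.0001 -0.0057] turn None
```

View pics/j_side.png

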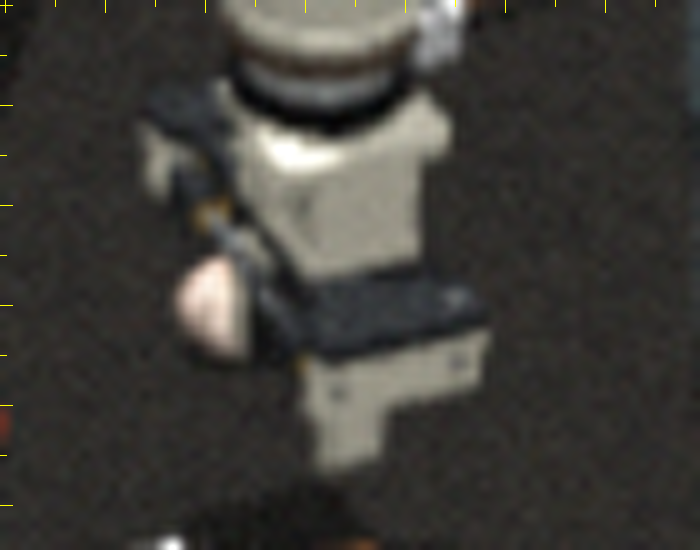

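View pics/j_top.png

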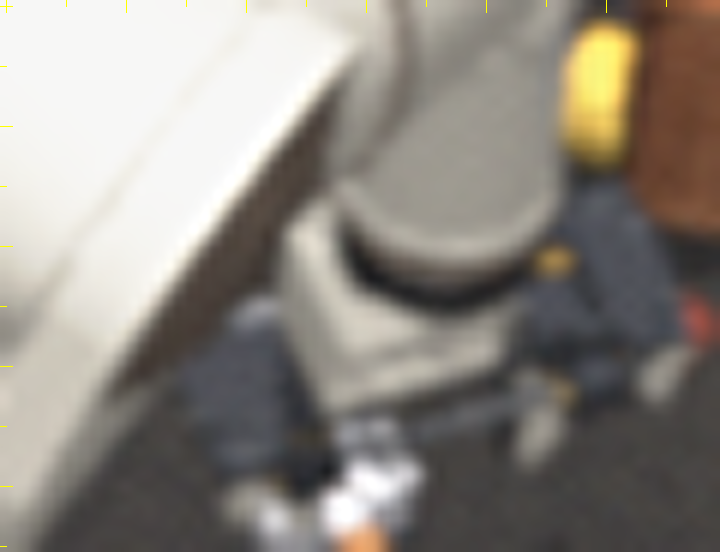

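```bash
python3 - <<'E'
from fit import *
x=np.array([.902,.431,0]);y=np.array([.431,-.902,0])
p=np.array([.437,-.3081,.0942])
obs=[("side",uv(320,130,10,318,470),.0095,-.058),("side",uv(320,130,10,380,455),-.0095,-.058),
("top",uv(320,185,12,517,462),-.0095,.041),("top",uv(320,185,12,545,450),-.0095,.06)]
f=lambda d:np.concatenate([proj(n,p+a*x+b*y+d)[0]-u for n,u,a,b in obs])
print(f(np.zeros(3)))
r=least_squares(f,[0,0,0]);print(r.x,r.fun)
E
```

```text
[ 1.54729028  7.92059946 -0.52262349  8.37700388 -0.57539012  3.88672007
  0.78421727  3.71475745]
[0.00085951 0.00159979 0.04138313] [ 1.75900859  0.50238282 -0.25333779  0.9629658  -0.14038296 -0.93490828
  1.288935   -1.11958678]
```

The vision fit shows the gripper about 40 mm higher than the reported TCP, with x and y matching. This agrees with the fingers shutting in the air above the handle. I'll go down in guarded steps, watching the force.

```bash
python3 -m jog '[[[0,0,0.03,0,1],[0,0,0.06,0,1],[0,0,0.084,0,1],[0,0,0.088,0,1],[0,0,0.092,0,1],[0,0,0.092,0,1]]]'; python3 -m jog '[[[0,0,0.003,0,1],[0,0,0.003,0,1]]]';python3 -m jog '[[[0,0,0.003,0,1],[0,0,0.003,0,1]]]'
```

```text
clock: 5.43
tcp_pos: [0.4373, -0.308, 0.0025]
tool_rot: [[0.902, 0.431, 0.0], [0.431, -0.902, 0.0], [0.0, -0.0, -1.0]]
contact_force: [-0.0, 0.2, -0.7]
width: 0.0917
clock: 5.6
tcp_pos: [0.4379, -0.3088, 0.0004]
tool_rot: [[0.902, 0.431, 0.002], [0.431, -0.902, -0.001], [0.001, 0.002, -1.0]]
contact_force: [-0.7, 0.2, -0.9]
width: 0.0916
clock: 5.77
tcp_pos: [0.4372, -0.3085, -0.0032]
tool_rot: [[0.902, 0.431, 0.001], [0.431, -0.902, -0.001], [0.0, 0.001, -1.0]]
contact_force: [-0.3, -0.4, -0.4]
width: 0.0914
```

Below z=0 with no contact, so the offset is real. I continue.

```bash
python3 -m jog '[[[0,0,0.004,0,1],[0,0,0.008,0,1],[0,0,0.008,0,1]]]';python3 -m jog '[[[0,0,0.004,0,1],[0,0,0.008,0,1],[0,0,0.008,0,1]]]';python3 -m jog '[[[0,0,0.003,0,1],[0,0,0.006,0,1],[0,0,0.006,0,1]]]'; python3 look.py k 310 160 60 45 330 205 60 45
```

```text
clock: 6.02
tcp_pos: [0.4364, -0.3079, -0.0124]
tool_rot: [[0.902, 0.431, -0.001], [0.431, -0.902, 0.001], [-0.001, -0.001, -1.0]]
contact_force: [-0.9, -0.5, -0.2]
width: 0.0919
clock: 6.27
tcp_pos: [0.4364, -0.3078, -0.0206]
tool_rot: [[0.902, 0.431, -0.001], [0.431, -0.902, 0.001], [-0.001, -0.001, -1.0]]
contact_force: [-0.1, 0.8, 0.5]
width: 0.0918
clock: 6.52
tcp_pos: [0.4366, -0.3079, -0.0263]
tool_rot: [[0.902, 0.431, -0.001], [0.431, -0.902, 0.001], [-0.0, -0.001, -1.0]]
contact_force: [0.2, -0.5, 0.4]
width: 0.0919
pics/k_side.png off [310, 160] k 12
pics/k_top.png off [330, 205] k 12
```

View pics/k_side.png

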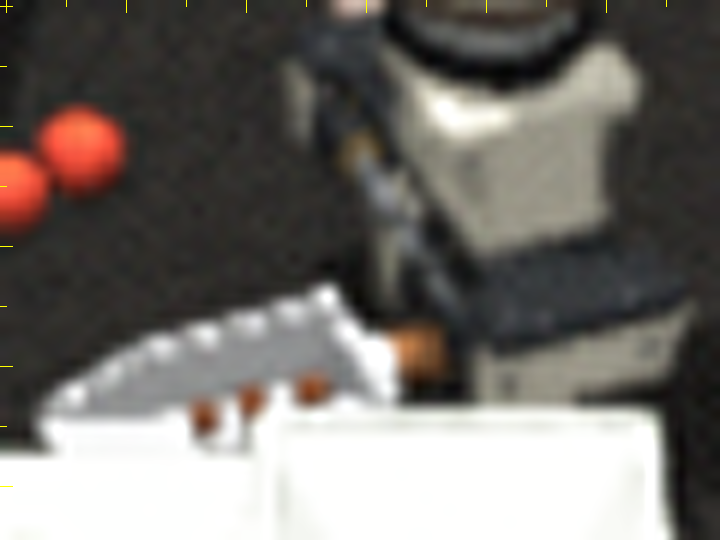

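View pics/k_top.png

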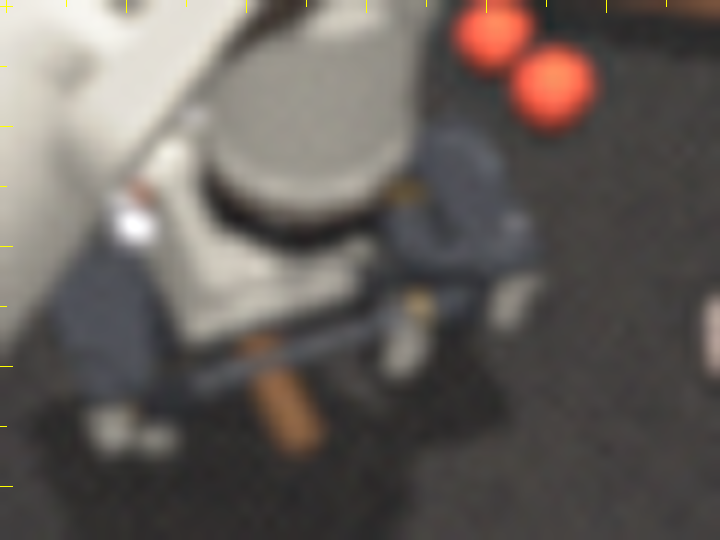

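The fingers now straddle the handle. I'll step down a little more, feeling for the table, to calibrate the height offset.

```bash
for i in 1 ; do python3 -m jog '[[[0,0,0.002,0,1],[0,0,0.004,0,1],[0,0,0.004,0,1]]]';python3 -m jog '[[[0,0,0.0015,0,1],[0,0,0.003,0,1],[0,0,0.003,0,1]]]'; done
```

```text
clock: 6.87
tcp_pos: [0.4373, -0.3084, -0.0282]
tool_rot: [[0.902, 0.431, -0.0], [0.431, -0.902, -0.001], [-0.001, 0.001, -1.0]]
contact_force: [-3.4, 2.3, 15.9]
width: 0.092
clock: 7.12
tcp_pos: [0.4374, -0.3085, -0.0284]
tool_rot: [[0.902, 0.431, -0.001], [0.431, -0.902, -0.003], [-0.002, 0.002, -1.0]]
contact_force: [-11.8, 6.8, 46.4]
width: 0.0919
```

```bash
python3 -m jog '[[[0,0,-0.006,0,1],[0,0,-0.010,0,1],[0,0,-0.012,0,1],[0,0,-0.012,0,1]]]'; python3 go.py .437 -.308 -.02;  python3 look.py l 310 160 60 45 330 205 60 45
```

```text
clock: 7.45
tcp_pos: [0.4372, -0.3084, -0.0204]
tool_rot: [[0.902, 0.431, 0.001], [0.431, -0.902, -0.0], [0.0, 0.001, -1.0]]
contact_force: [-0.6, 0.9, 0.1]
width: 0.0919
t7.45 tcp [ 0.4372 -0.3084 -0.0204] yaw 25.53 F [-0.58  0.92  0.07] w 0.0919
shift [ 0.     -0.0004 -0.0004] turn None
pics/l_side.png off [310, 160] k 12
pics/l_top.png off [330, 205] k 12
```

View pics/l_side.png

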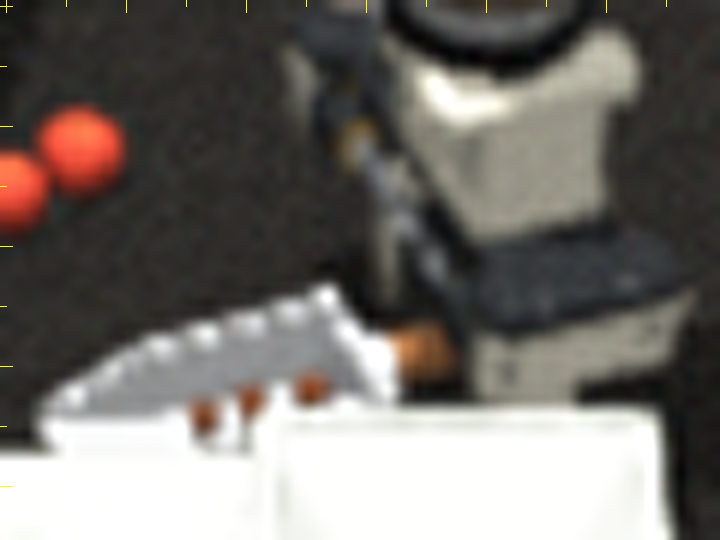

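View pics/l_top.png

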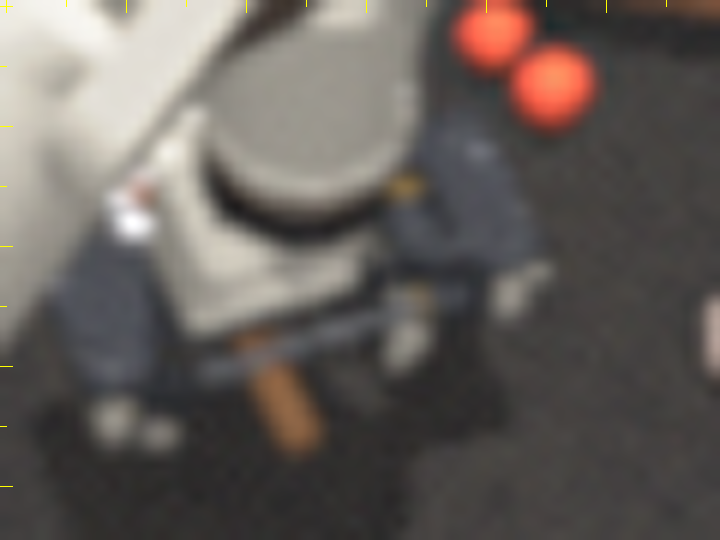

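```bash
python3 -m jog '[[[0,0,0,0,-1],[0,0,0,0,-1],[0,0,0,0,-1],[0,0,0,0,-1],[0,0,0,0,-1],[0,0,0,0,-1],[0,0,0,0,-1],[0,0,0,0,-1],[0,0,0,0,-1],[0,0,0,0,-1],[0,0,0,0,-1],[0,0,0,0,-1]]]' 60; python3 go.py .437 -.308 -.02
```

```text
clock: 8.55
tcp_pos: [0.4368, -0.3081, -0.0207]
tool_rot: [[0.902, 0.431, -0.0], [0.431, -0.902, 0.0], [-0.0, -0.0, -1.0]]
contact_force: [-1.7, 1.1, 1.0]
width: 0.0163
t8.55 tcp [ 0.4368 -0.3081 -0.0207] yaw 25.54 F [-1.75  1.1   0.98] w 0.0163
shift [ 0.0002  0.     -0.0007] turn None
```

Gripped at 16.3 mm, which matches the handle. I'll lift gently and check for droop.

```bash
python3 -m jog '[[[0,0,-0.002,0,-1],[0,0,-0.006,0,-1],[0,0,-0.012,0,-1],[0,0,-0.019,0,-1],[0,0,-0.027,0,-1],[0,0,-0.035,0,-1],[0,0,-0.043,0,-1],[0,0,-0.050,0,-1],[0,0,-0.056,0,-1],[0,0,-0.059,0,-1],[0,0,-0.06,0,-1],[0,0,-0.06,0,-1]]]' 60; python3 look.py m 310 150 70 50 330 185 60 45
```

```text
clock: 9.55
tcp_pos: [0.437, -0.3083, 0.0396]
tool_rot: [[0.902, 0.431, 0.0], [0.431, -0.902, -0.0], [0.0, 0.0, -1.0]]
contact_force: [-0.2, 0.3, -3.1]
width: 0.0152
pics/m_side.png off [310, 150] k 11
pics/m_top.png off [330, 185] k 12
```

View pics/m_side.png

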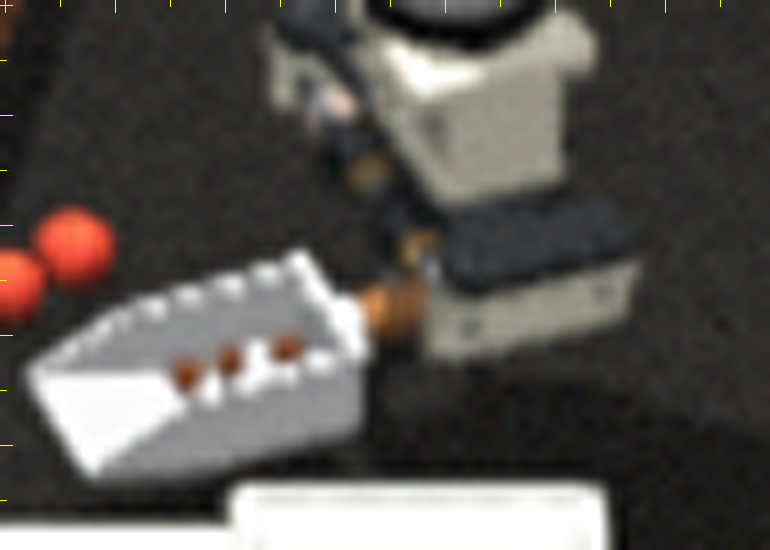

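View pics/m_top.png

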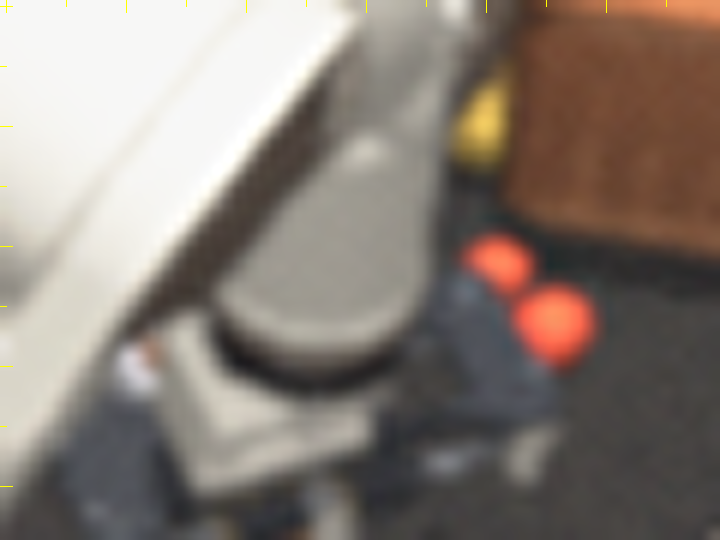

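The scoop is off the table, level, with the nuts in it. I continue up, then turn towards grater +y (yaw 94.7).

```bash
python3 -m jog '[[[0,0,-0.003,0,-1],[0,0,-0.01,0,-1],[0,0,-0.022,0,-1],[0,0,-0.040,0,-1],[0,0,-0.062,0,-1],[0,0,-0.086,0,-1],[0,0,-0.112,0,-1],[0,0,-0.138,0,-1],[0,0,-0.164,0,-1],[0,0,-0.186,0,-1],[0,0,-0.200,0,-1],[0,0,-0.208,0,-1]]]' 60; python3 -m jog '[[[0,0,-0.002,0,-1],[0,0,-0.002,0,-1]]]'; python3 go.py .4467 -.1655 .25 94.7; python3 -c "
from workcell import ctrl;print(ctrl.observe()['q'])"
```

```text
clock: 10.65
tcp_pos: [0.4381, -0.3085, 0.2508]
tool_rot: [[0.902, 0.432, 0.003], [0.432, -0.902, -0.003], [0.002, 0.004, -1.0]]
contact_force: [-1.1, -0.9, -2.1]
width: 0.0157
clock: 10.82
tcp_pos: [0.437, -0.3082, 0.2499]
tool_rot: [[0.902, 0.431, 0.001], [0.431, -0.902, -0.001], [0.0, 0.001, -1.0]]
contact_force: [0.3, -0.4, -2.3]
width: 0.0152
t10.82 tcp [ 0.437  -0.3082  0.2499] yaw 25.54 F [ 0.34 -0.37 -2.29] w 0.0152
shift [ 0.0703 -0.1245 -0.0002] turn -69.16
[ 62.72570207  15.25167703 -36.12179635 101.77252164   9.7972336
  66.06946521 -40.88049762]
```

```bash
python3 -m jog '[[[0.0004,-0.0006,0,-0.4,-1],[0.0014,-0.0025,0,-1.4,-1],[0.0032,-0.0056,0,-3.1,-1],[0.0056,-0.01,0,-5.5,-1],[0.0088,-0.0156,0,-8.6,-1],[0.0123,-0.0218,0,-12.1,-1],[0.0162,-0.0286,0,-15.9,-1],[0.0204,-0.0361,0,-20,-1],[0.0246,-0.0436,0,-24.2,-1],[0.0288,-0.051,0,-28.4,-1],[0.033,-0.0585,0,-32.5,-1],[0.0373,-0.066,0,-36.7,-1]]]' 60; python3 go.py .4467 -.1655 .25 94.7
```

```text
clock: 11.82
tcp_pos: [0.4419, -0.2314, 0.2487]
tool_rot: [[0.461, 0.888, -0.001], [0.888, -0.461, 0.001], [0.0, -0.001, -1.0]]
contact_force: [0.4, -1.1, -1.4]
width: 0.0154
t11.82 tcp [ 0.4419 -0.2314  0.2487] yaw 62.57 F [ 0.38 -1.11 -1.44] w 0.0154
shift [ 0.0607 -0.0261 -0.0013] turn -32.13
```

```bash
python3 -m jog '[[[0.0075,-0.0033,0,-4,-1],[0.015,-0.0065,0,-8,-1],[0.0225,-0.0097,0,-12,-1],[0.030,-0.013,0,-16,-1],[0.0372,-0.016,0,-19.8,-1],[0.0438,-0.0189,0,-23.3,-1],[0.0497,-0.0214,0,-26.4,-1],[0.0545,-0.0235,0,-29,-1],[0.058,-0.025,0,-30.8,-1],[0.06,-0.0259,0,-31.8,-1],[0.0607,-0.0261,0,-32.1,-1],[0.0607,-0.0261,0,-32.1,-1]]]' 60; python3 go.py .4467 -.1655 .25 94.7;python3 look.py n 300 150 80 60 280 170 75 55
```

```text
clock: 12.82
tcp_pos: [0.4473, -0.1666, 0.2492]
tool_rot: [[-0.076, 0.997, -0.0], [0.997, 0.076, 0.0], [0.0, -0.0, -1.0]]
contact_force: [-0.3, -1.0, -1.7]
width: 0.0156
t12.82 tcp [ 0.4473 -0.1666  0.2492] yaw 94.35 F [-0.28 -1.02 -1.69] w 0.0156
shift [ 0.0011 -0.0005 -0.0008] turn -0.35
pics/n_side.png off [300, 150] k 9
pics/n_top.png off [280, 170] k 10
```

View pics/n_side.png

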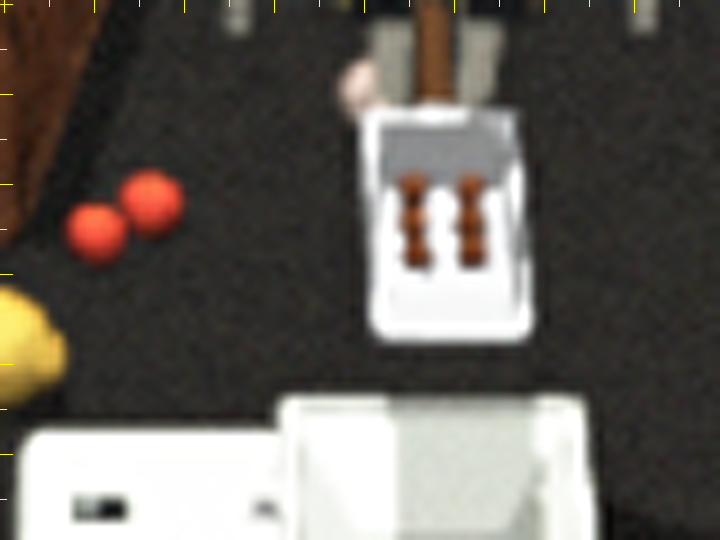

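View pics/n_top.png

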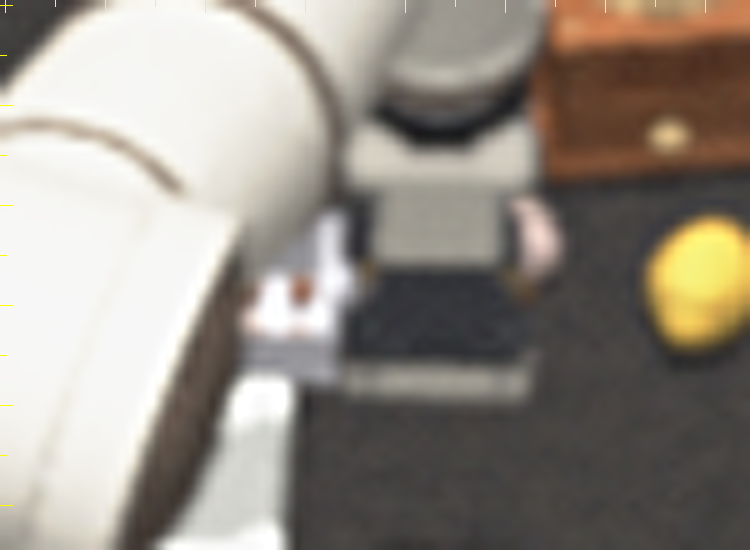

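```bash
python3 - <<'E'
from fit import *
x=np.array([-.076,.997,0]);y=np.array([-.997,-.076,0])
obs=[(uv(300,150,9,372,333),(.156,.03,-.013)),(uv(300,150,9,532,333),(.156,-.03,-.013)),(uv(300,150,9,360,108),(.044,.03,.010)),(uv(300,150,9,517,108),(.044,-.03,.010))]
# y sign: image left=+x world
def f(q,tab=0):
    th=q[3];c,s=np.cos(th),np.sin(th);r=[]
    for u,(a,b,h) in obs:
        X=np.array([.4473+q[0],-.1666,q[1]])+x*(a*c+h*s)+np.array([.997,.076,0])*b+np.array([0,0,-a*s+h*c])+x*q[2]
        r.append(proj("side",X)[0]-u)
    return np.ravel(r)
for q2 in(0,): 
    r=least_squares(lambda p:f([p[0],p[1],0,p[2]]),[0,.296,0]);print(r.x,np.degrees(r.x[2]),np.round(r.fun,2))
    r=least_squares(lambda p:f([p[0],p[1],0,0]),[0,.296]);print(r.x,np.round(r.fun,2))
E
```

```text
[-0.00163231  0.30361112  0.038099  ] 2.1829116190026565 [ 0.24 -0.04 -0.76 -0.02  0.91  0.   -0.36  0.02]
[-0.00162063  0.29993361] [ 0.26 -0.41 -0.72 -0.39  0.89  0.37 -0.4   0.39]
```

All six nuts are in view in the scoop, which is level and aligned with the hopper. I'll lower 12 mm, then weaken the grip step by step so the scoop droops.

```bash
python3 -m jog '[[[0.0,0,0.003,-0.3,-1],[0,0,0.007,-0.3,-1],[0,0,0.011,-0.3,-1],[0,0,0.012,-0.3,-1]]]' 40;  python3 -m jog '[[[0,0,0,0,-1],[0,0,0,0,-1],[0,0,0,0,-1]]]' 25; python3 -m jog '[[[0,0,0,0,-1],[0,0,0,0,-1],[0,0,0,0,-1]]]' 18;  python3 look.py o 300 150 80 60
```

```text
clock: 13.25
tcp_pos: [0.4467, -0.1666, 0.2364]
tool_rot: [[-0.081, 0.997, -0.001], [0.997, 0.081, 0.001], [0.001, -0.001, -1.0]]
contact_force: [-0.3, 1.0, -1.6]
width: 0.0159
clock: 13.5
tcp_pos: [0.4474, -0.1666, 0.2374]
tool_rot: [[-0.081, 0.997, 0.0], [0.997, 0.081, 0.0], [0.0, 0.0, -1.0]]
contact_force: [0.0, 0.3, -0.9]
width: 0.0161
clock: 13.75
tcp_pos: [0.4474, -0.1667, 0.2375]
tool_rot: [[-0.081, 0.997, 0.0], [0.997, 0.081, -0.0], [-0.0, 0.0, -1.0]]
contact_force: [0.2, 0.1, -1.5]
width: 0.016
pics/o_side.png off [300, 150] k 9
```

View pics/o_side.png

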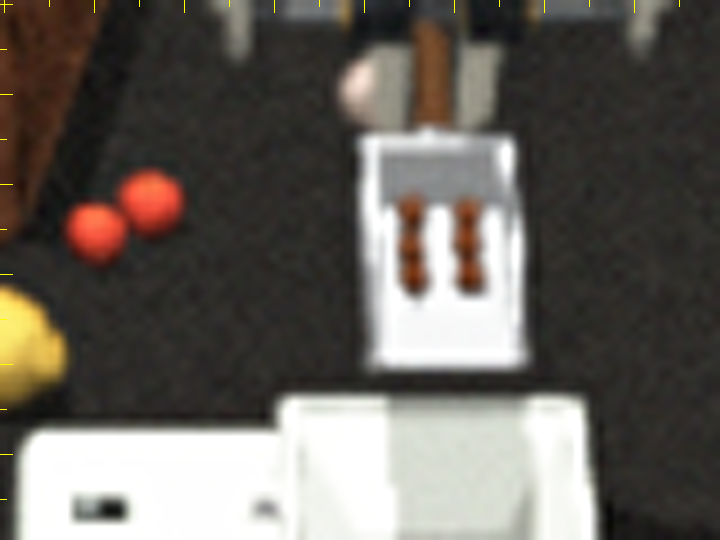

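```bash
python3 -m jog '[[[0,0,0,0,-1],[0,0,0,0,-1],[0,0,0,0,-1]]]' 14; python3 -m jog '[[[0,0,0,0,-1],[0,0,0,0,-1]]]' 12;  python3 look.py p 300 150 80 60
```

```text
clock: 14.05
tcp_pos: [0.4473, -0.1667, 0.2374]
tool_rot: [[-0.081, 0.997, 0.0], [0.997, 0.081, -0.0], [-0.0, 0.0, -1.0]]
contact_force: [-0.3, 0.3, -1.8]
width: 0.0158
clock: 14.22
tcp_pos: [0.4473, -0.1666, 0.2373]
tool_rot: [[-0.081, 0.997, -0.0], [0.997, 0.081, 0.0], [0.0, -0.0, -1.0]]
contact_force: [0.5, -0.4, -1.1]
width: 0.016
pics/p_side.png off [300, 150] k 9
```

View pics/p_side.png

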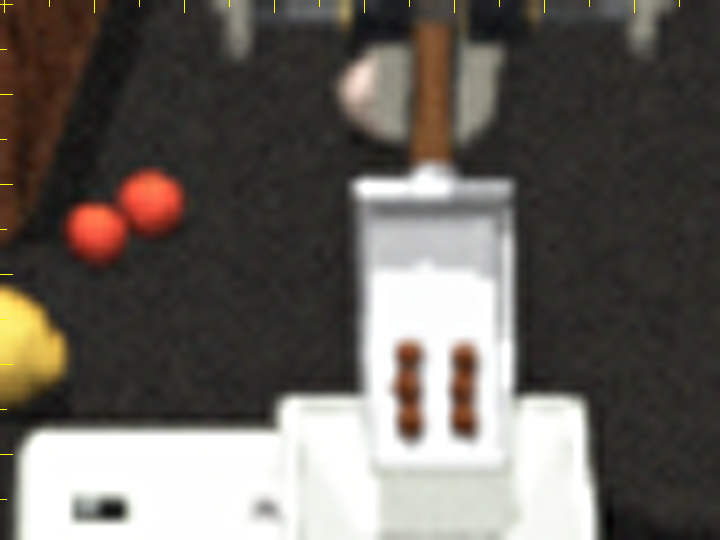

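```bash
cat > pitch.py <<'E'
import sys
from fit import *
# u,v lip left, lip right, back-top left, right (crop px), crop 300 150 9 ; G z
a=list(map(float,sys.argv[1:9]));gx,gy,gz,yaw=map(float,sys.argv[9:13])
yr=np.radians(yaw);x=np.array([np.cos(yr),np.sin(yr),0]);l=np.array([-x[1],x[0],0])
loc=[(.156,.03,-.013),(.156,-.03,-.013),(.044,.03,.010),(.044,-.03,.010)]
loc=[(p,-b,h) for p,b,h in loc] if yaw>45 else loc
U=[uv(300,150,9,a[2*i],a[2*i+1]) for i in range(4)]
def P(q,p,b,h): c,s=np.cos(q[1]),np.sin(q[1]); return np.array([gx,gy,gz])+l*(b+q[0])+x*(p*c+h*s)+np.array([0,0,-p*s+h*c])
f=lambda q:np.ravel([proj("side",P(q,*k))[0]-u for k,u in zip(loc,U)])
r=least_squares(f,[0,.3]);print("lat",r.x[0],"pitch",np.degrees(r.x[1]),"lip",P(r.x,.156,0,-.013),np.round(r.fun,1))
E
python3 pitch.py 372 467 508 467 352 185 512 185 .4473 -.1666 .285 94.7
```

```text
lat 0.0009056116660847069 pitch 36.25321541635527 lip [ 0.43671947 -0.0489588   0.18226529] [-0.8 -0.6  0.  -0.6  1.3  0.5 -0.6  0.4]
```

The scoop is at 36° with its lip just above the hopper, 23 mm short of the slot's centre, and the nuts are sliding to the lip. I let time run.

```bash
python3 -m jog '[[[0,0,0,0,-1],[0,0,0,0,-1],[0,0,0,0,-1]]]' 12;  python3 look.py q 300 150 80 60
```

```text
clock: 14.52
tcp_pos: [0.4474, -0.1666, 0.2374]
tool_rot: [[-0.081, 0.997, 0.0], [0.997, 0.081, 0.0], [0.0, 0.0, -1.0]]
contact_force: [0.3, 0.4, -1.7]
width: 0.0155
pics/q_side.png off [300, 150] k 9
```

View pics/q_side.png

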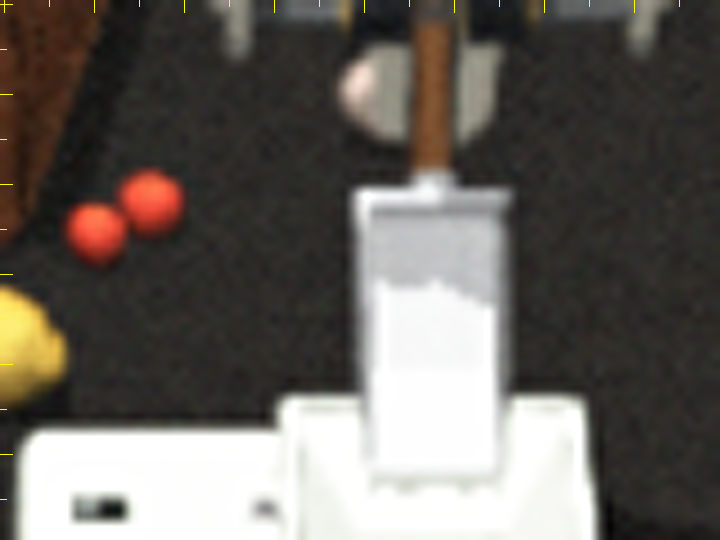

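The scoop is empty and still drooped. Did the nuts reach the drum?

```bash
python3 look.py r 290 175 85 75
```

```text
pics/r_side.png off [290, 175] k 7
```

View pics/r_side.png

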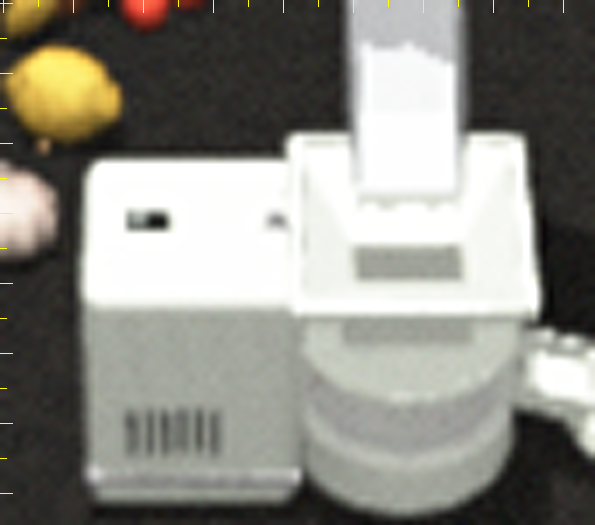

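No nuts are in the visible part of the hopper or on the worktop. I'll tighten the grip, lift clear and look again.

```bash
python3 -m jog '[[[0,0,0,0,-1],[0,0,0,0,-1],[0,0,-0.01,0,-1],[0,0,-0.025,0,-1],[0,0,-0.04,0,-1],[-0.02,0,-0.055,0,-1],[-0.045,0,-0.06,0,-1],[-0.07,0,-0.06,0,-1],[-0.1,0,-0.06,0,-1],[-0.13,0,-0.06,0,-1],[-0.15,0,-0.06,0,-1],[-0.15,0,-0.06,0,-1]]]' 40; python3 look.py s 290 150 85 75 270 170 60 50; python3 go.py .46 -.297 .2 25.5; python3 - <<'E'
from h import *
print("garlic_s",back("side",(344,161),.02))
E
```

```text
clock: 15.62
tcp_pos: [0.4583, -0.3222, 0.2973]
tool_rot: [[-0.074, 0.997, 0.0], [0.997, 0.074, -0.001], [-0.001, 0.0, -1.0]]
contact_force: [0.0, -1.1, -2.0]
width: 0.0158
pics/s_side.png off [290, 150] k 7
pics/s_top.png off [270, 170] k 11
t15.72 tcp [ 0.4593 -0.3166  0.2975] yaw 94.54 F [ 0.4   1.64 -1.94] w 0.0157
shift [0.0194 0.0022 0.0975] turn 69.04
garlic_s [ 0.46663511 -0.50864379  0.02      ]
```

View pics/s_side.png

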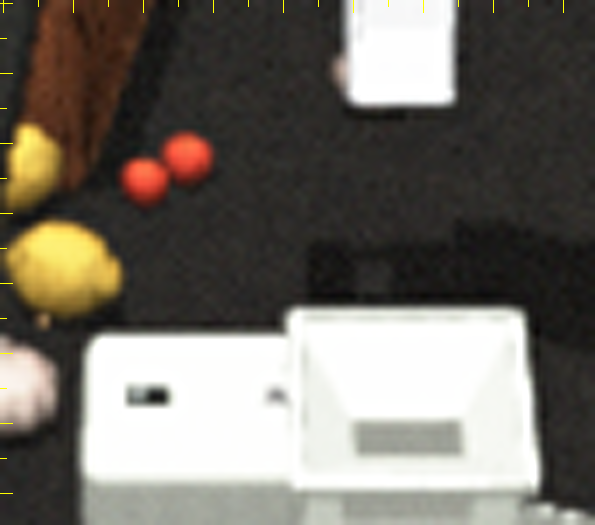

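View pics/s_top.png

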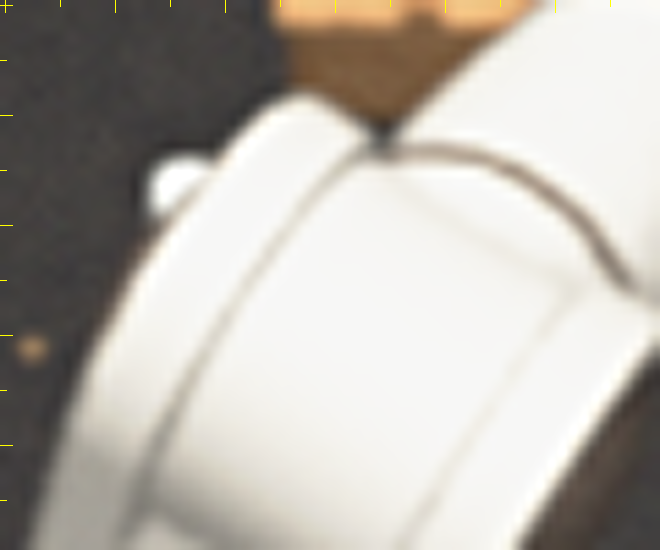

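```bash
python3 pitch.py 372 474 498 474 355 192 512 192 .4474 -.1666 .285 94.7; python3 - <<'E'
import numpy as np
for t in(45,40,35,30,25,20,17):
    c,s=np.cos(np.radians(t)),np.sin(np.radians(t)); print(t,"lip fwd %.4f down %.4f"%(.156*c-.013*s,.156*s+.013*c),"  front floor fwd %.4f down %.4f"%(.116*c-.027*s,.116*s+.027*c))
E
```

```text
lat 0.0008730429368818096 pitch 42.380761098887064 lip [ 0.43780577 -0.06055792  0.17024465] [-1.  -1.1  0.8 -1.1  0.9  0.2 -0.7  0.2]
45 lip fwd 0.1011 down 0.1195   front floor fwd 0.0629 down 0.1011
40 lip fwd 0.1111 down 0.1102   front floor fwd 0.0715 down 0.0952
35 lip fwd 0.1203 down 0.1001   front floor fwd 0.0795 down 0.0887
30 lip fwd 0.1286 down 0.0893   front floor fwd 0.0870 down 0.0814
25 lip fwd 0.1359 down 0.0777   front floor fwd 0.0937 down 0.0735
20 lip fwd 0.1421 down 0.0656   front floor fwd 0.0998 down 0.0650
17 lip fwd 0.1454 down 0.0580   front floor fwd 0.1030 down 0.0597
```

Pitch 42°, lip about 115 mm below the grip. There is free space right here, so I lower and will roll it flat about its lip with a light grip.

```bash
python3 -m jog '[[[0,0,0.01,0,-1],[0,0,0.03,0,-1],[0,0,0.06,0,-1],[0,0,0.09,0,-1],[0,0,0.12,0,-1],[0,0,0.15,0,-1],[0,0,0.18,0,-1],[0,0,0.2,0,-1],[0,0,0.21,0,-1],[0,0,0.215,0,-1],[0,0,0.215,0,-1]]]' 40; python3 look.py t 300 150 80 60; python3 go.py .46 -.317 .0675
```

```text
clock: 16.63
tcp_pos: [0.4595, -0.3151, 0.082]
tool_rot: [[-0.082, 0.997, -0.0], [0.997, 0.082, 0.001], [0.001, -0.0, -1.0]]
contact_force: [0.8, -0.4, -1.7]
width: 0.0157
pics/t_side.png off [300, 150] k 9
t16.68 tcp [ 0.4601 -0.3157  0.083 ] yaw 94.69 F [ 0.12 -0.33 -1.13] w 0.0161
shift [-0.0013 -0.0003  0.0155] turn None
```

View pics/t_side.png

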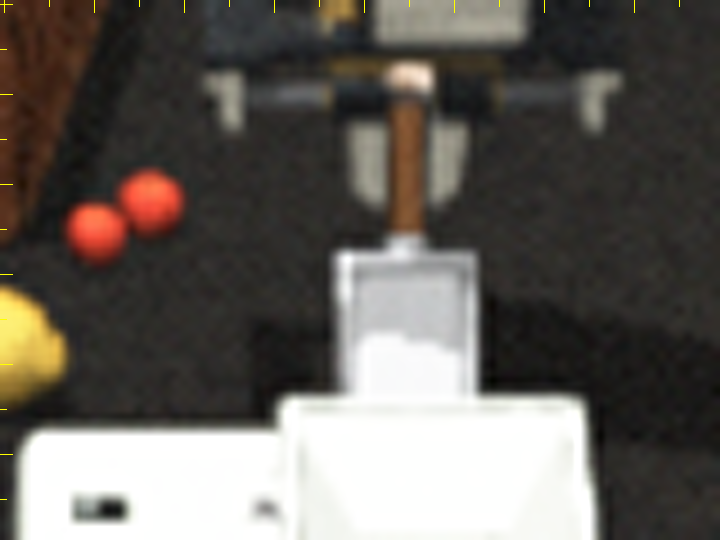

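```bash
python3 -m jog '[[[0,0,0,0,-1],[0,0,0.006,0,-1],[0,0,0.012,0,-1],[-0.001,0,0.017,0,-1],[-0.006,0,0.022,0,-1],[-0.010,0,0.027,0,-1],[-0.013,0,0.031,0,-1],[-0.017,0,0.036,0,-1],[-0.021,0,0.041,0,-1],[-0.025,0,0.046,0,-1],[-0.029,0,0.051,0,-1],[-0.029,0,0.051,0,-1]]]' 8; python3 look.py u 300 150 80 60; python3 go.py .46 -.317 -.02
```

```text
clock: 17.68
tcp_pos: [0.4607, -0.3451, 0.0297]
tool_rot: [[-0.08, 0.997, -0.002], [0.997, 0.08, 0.002], [0.002, -0.002, -1.0]]
contact_force: [0.8, 0.7, -1.5]
width: 0.016
pics/u_side.png off [300, 150] k 9
t17.73 tcp [ 0.461  -0.3448  0.0302] yaw 94.62 F [-0.25 -0.11 -1.53] w 0.0160
shift [0.0277 0.0013 0.0503] turn None
```

View pics/u_side.png

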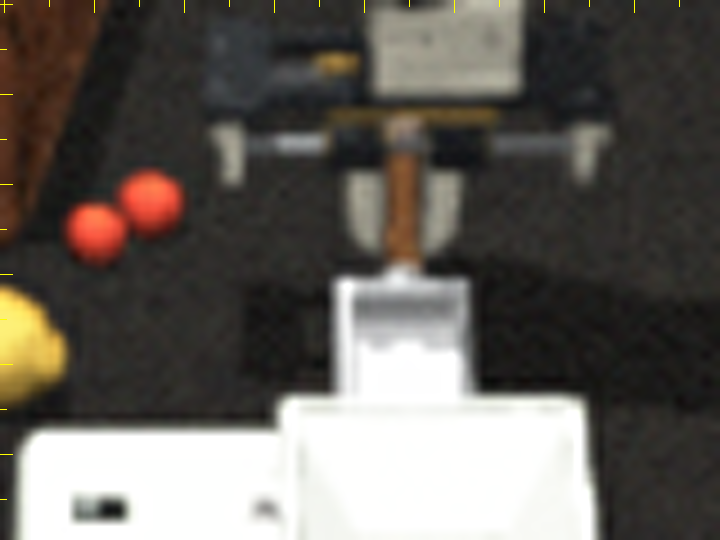

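```bash
python3 -m jog '[[[-0.003,0,0.006,0,-1],[-0.006,0,0.012,0,-1],[-0.009,0,0.018,0,-1],[-0.012,0,0.024,0,-1],[-0.015,0,0.030,0,-1],[-0.017,0,0.035,0,-1],[-0.019,0,0.040,0,-1],[-0.021,0,0.045,0,-1],[-0.022,0,0.049,0,-1],[-0.022,0,0.051,0,-1],[-0.022,0,0.051,0,-1]]]' 8; python3 look.py v 300 150 80 60 290 180 75 60; python3 go.py .46 -.317 -.02
```

```text
clock: 18.65
tcp_pos: [0.4635, -0.3676, -0.0199]
tool_rot: [[-0.081, 0.997, -0.0], [0.997, 0.081, -0.001], [-0.001, -0.0, -1.0]]
contact_force: [-0.7, -0.3, -0.4]
width: 0.0158
pics/v_side.png off [300, 150] k 9
pics/v_top.png off [290, 180] k 9
t18.75 tcp [ 0.4636 -0.3673 -0.0196] yaw 94.63 F [ 0.7  -0.31 -1.01] w 0.0160
shift [0.0504 0.0005 0.0004] turn None
```

View pics/v_side.png

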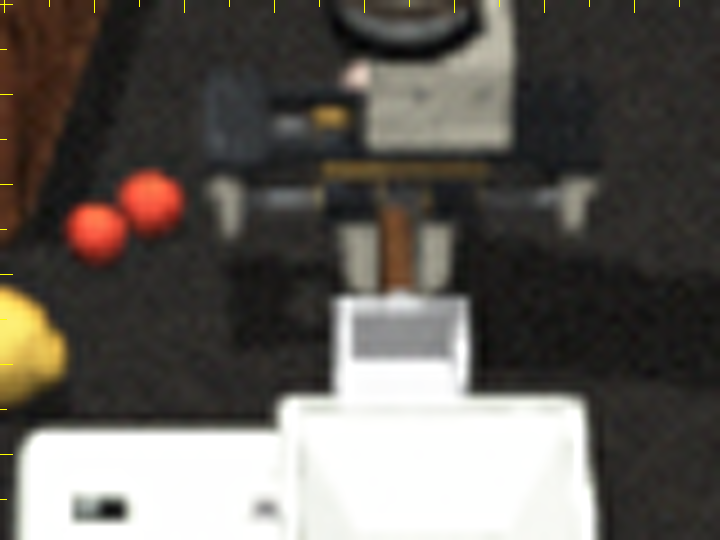

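View pics/v_top.png

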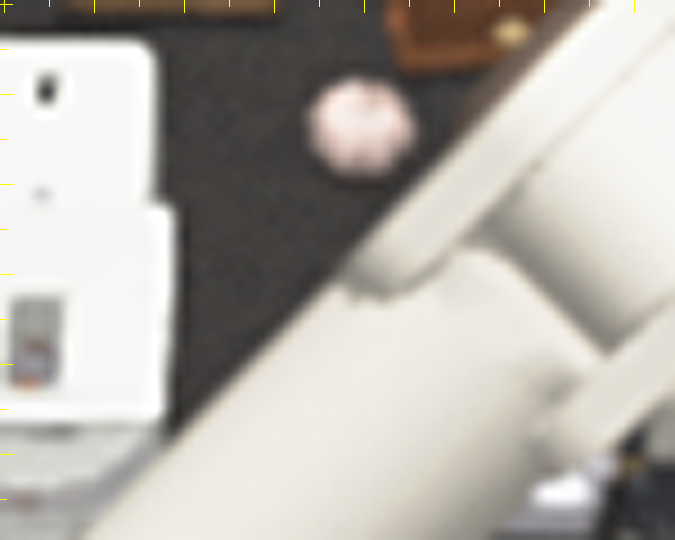

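Nuts are visible through the slot, at (35,365) in the top crop, in the drum. The scoop looks almost level. I lower 3 mm more, release and rise.

```bash
python3 -m jog '[[[0,0,0.002,0,-1],[0,0,0.003,0,-1],[0,0,0.003,0,-0.6],[0,0,0.003,0,-0.5],[0,0,0.003,0,-0.4],[0,0,0.003,0,-0.2],[0,0,0.003,0,0],[0,0,0.003,0,0.3],[0,0,0.003,0,1],[0,0,0.003,0,1]]]' 5; python3 look.py w 300 150 80 60; python3 go.py .46 -.317 -.02
```

```text
clock: 19.58
tcp_pos: [0.4636, -0.367, -0.0227]
tool_rot: [[-0.081, 0.997, 0.0], [0.997, 0.081, 0.0], [0.0, 0.0, -1.0]]
contact_force: [0.0, -0.3, 0.3]
width: 0.0565
pics/w_side.png off [300, 150] k 9
t19.63 tcp [ 0.4636 -0.367  -0.0227] yaw 94.63 F [0.18 0.26 0.02] w 0.0602
shift [ 0.0501  0.0005 -0.0027] turn None
```

View pics/w_side.png

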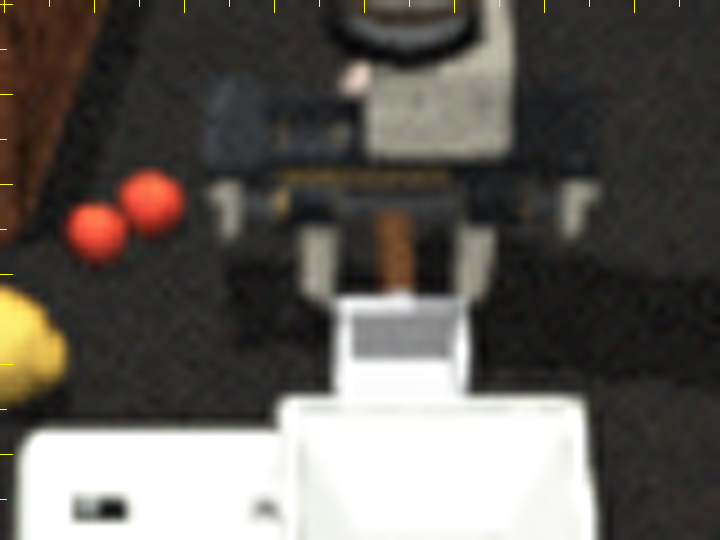

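```bash
python3 -m jog '[[[0,0,-0.01,0,1],[0,0,-0.03,0,1],[0,0,-0.06,0,1],[0,0,-0.1,0,1],[0,0,-0.14,0,1],[0,0,-0.18,0,1],[0,0,-0.22,0,1],[0,0,-0.26,0,1],[0,0,-0.3,0,1],[0,0,-0.33,0,1],[0,0,-0.33,0,1]]]' 40; python3 look.py x 300 150 80 60;python3 go.py .502 .267 .3 10; python3 -c "
from workcell import ctrl;print(ctrl.observe()['q'])"
```

```text
clock: 20.55
tcp_pos: [0.4671, -0.3681, 0.3157]
tool_rot: [[-0.081, 0.997, 0.009], [0.997, 0.081, -0.008], [-0.009, 0.009, -1.0]]
contact_force: [0.6, -1.1, 0.0]
width: 0.0916
pics/x_side.png off [300, 150] k 9
t20.60 tcp [ 0.4657 -0.3676  0.3123] yaw 94.66 F [-0.08  0.34 -0.5 ] w 0.0915
shift [0.6296 0.0877 0.009 ] turn 84.66
[ 70.43618593  21.15410505 -45.81398031  88.99525856  15.60552581
  75.96386412  27.52934515]
```

View pics/x_side.png

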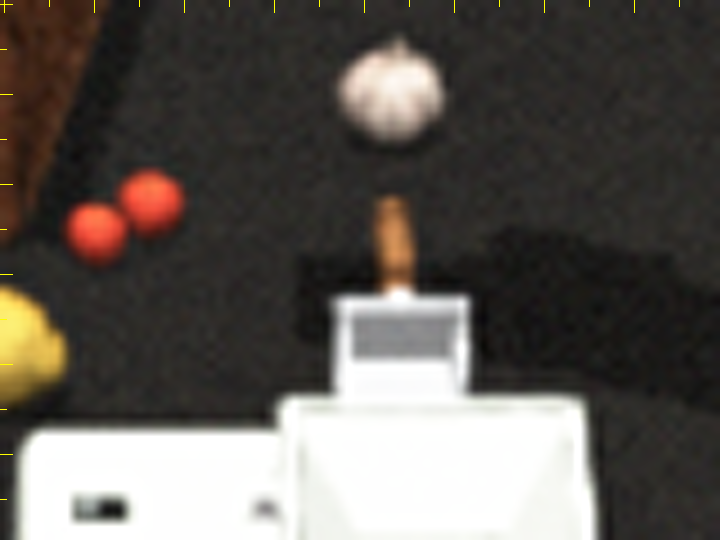

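The scoop stands level on the worktop. Now I swing over to the pusher.

```bash
python3 -m jog '[[[0.02,0.003,0,3,1],[0.055,0.008,0,8,1],[0.095,0.013,0,14,1],[0.135,0.019,0,20,1],[0.175,0.024,0,26,1],[0.215,0.03,0,32,1],[0.255,0.035,0,38,1],[0.295,0.041,0,44,1],[0.335,0.046,0,50,1],[0.375,0.052,0,56,1],[0.415,0.058,0,62,1],[0.45,0.063,0,68,1]]]' 40; python3 go.py .502 .267 .3 10; python3 -c "
from workcell import ctrl;print(ctrl.observe()['q'])"
```

```text
clock: 21.6
tcp_pos: [0.4885, 0.0801, 0.3067]
tool_rot: [[0.887, 0.463, -0.001], [0.463, -0.887, -0.001], [-0.001, 0.0, -1.0]]
contact_force: [0.4, 0.0, -0.1]
width: 0.0921
t21.60 tcp [0.4885 0.0801 0.3067] yaw 27.56 F [ 0.39  0.03 -0.1 ] w 0.0921
shift [ 0.0984 -0.1595  0.0066] turn 17.56
[ 34.87555452  10.16240111 -52.92156154 101.79707456   8.52054871
  72.29154813 -82.66792023]
```

```bash
python3 -m jog '[[[0.018,-0.029,0.01,4,1],[0.036,-0.058,0.03,8,1],[0.054,-0.087,0.05,12,1],[0.072,-0.116,0.07,15,1],[0.086,-0.14,0.09,17.5,1],[0.0984,-0.1595,0.107,17.5,1],[0.0984,-0.1595,0.107,17.5,1],[0.0984,-0.1595,0.107,17.5,1]]]' 40; python3 look.py y 280 235 85 65 215 180 60 50; python3 go.py .502 .267 .062 10
```

```text
clock: 22.27
tcp_pos: [0.5001, 0.2661, 0.1985]
tool_rot: [[0.983, 0.183, -0.004], [0.183, -0.983, -0.001], [-0.004, -0.0, -1.0]]
contact_force: [-0.4, 0.1, 0.4]
width: 0.0921
pics/y_side.png off [280, 235] k 8
pics/y_top.png off [215, 180] k 11
t22.37 tcp [0.5023 0.2641 0.2002] yaw 10.28 F [ 0.82 -0.48  0.15] w 0.0921
shift [ 0.0003 -0.003   0.1382] turn 0.28
```

View pics/y_side.png

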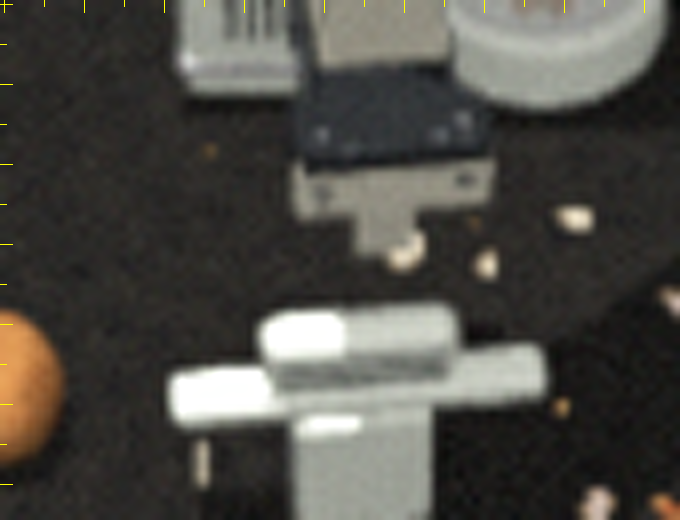

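View pics/y_top.png

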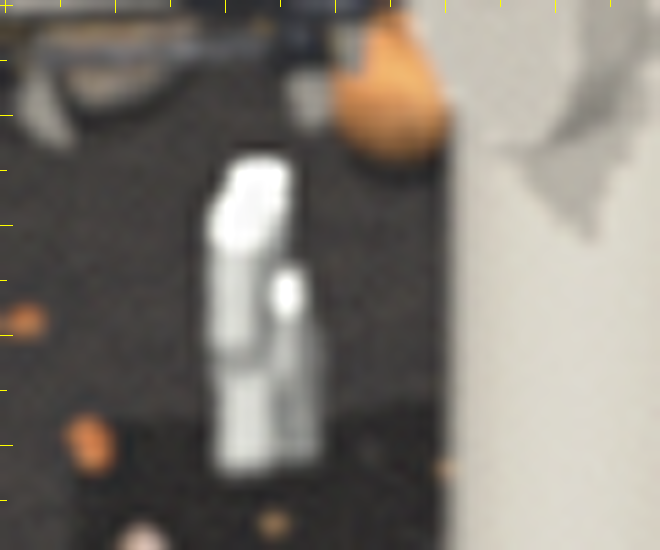

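```bash
python3 - <<'E'
from fit import *
x=np.array([.983,.183,0]);y=np.array([.183,-.983,0])
p=np.array([.5020,.2645,.2002])
obs=[("side",uv(280,235,8,356,255),.0095,-.062),("side",uv(280,235,8,412,250),-.0095,-.062),
("top",uv(215,180,11,300,130),-.0095,.046),("top",uv(215,180,11,328,130),-.0095,.062),("top",uv(215,180,11,68,150),-.0095,-.046)]
f=lambda d:np.concatenate([proj(n,p+a*x+b*y+d)[0]-u for n,u,a,b in obs])
r=least_squares(f,[0,0,0]);print(r.x,np.round(r.fun,1))
r=least_squares(lambda d:f([d[0],d[1],.028]),[0,0]);print(r.x,np.round(r.fun,1))
E
```

```text
[-0.00334696 -0.00056856  0.03631563] [ 1.1  0.4  0.1  0.6 -0.2 -0.4  0.7 -0.7  0.7 -0.9]
[-0.00160707 -0.00268767] [ 0.6  1.6 -0.4  1.8  0.6  0.4  1.6  0.1  1.6 -0.1]
```

```bash
python3 -m jog '[[[0,-0.003,0.03,0.3,1],[0,-0.003,0.06,0.3,1],[0,-0.003,0.09,0.3,1],[0,-0.003,0.11,0.3,1],[0,-0.003,0.125,0.3,1],[0,-0.003,0.134,0.3,1],[0,-0.003,0.137,0.3,1],[0,-0.003,0.137,0.3,1]]]' 40; python3 go.py .502 .267 .062 10; python3 look.py z 290 245 70 50 215 180 60 50
```

```text
clock: 23.03
tcp_pos: [0.5025, 0.267, 0.0636]
tool_rot: [[0.985, 0.172, 0.0], [0.172, -0.985, -0.0], [0.0, 0.0, -1.0]]
contact_force: [-0.5, 0.2, 0.5]
width: 0.092
t23.03 tcp [0.5025 0.267  0.0636] yaw 9.90 F [-0.5   0.23  0.51] w 0.0920
shift [-0.0005 -0.0001  0.0016] turn -0.1
pics/z_side.png off [290, 245] k 11
pics/z_top.png off [215, 180] k 11
```

View pics/z_side.png

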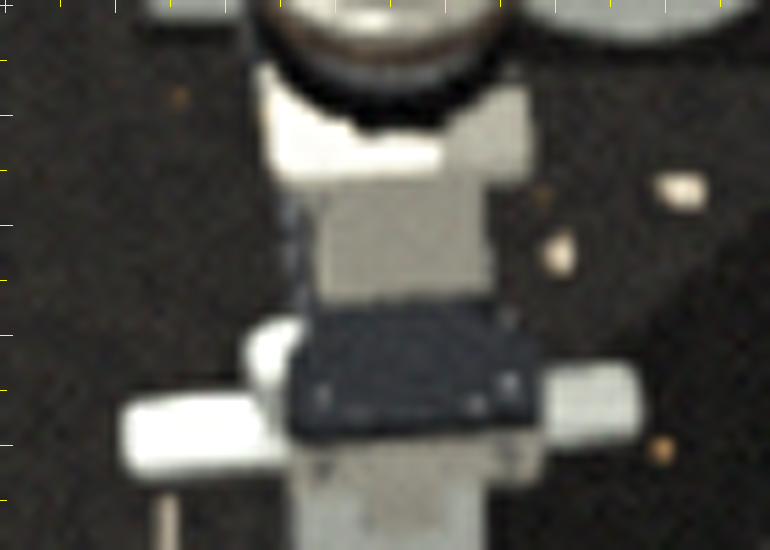

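View pics/z_top.png

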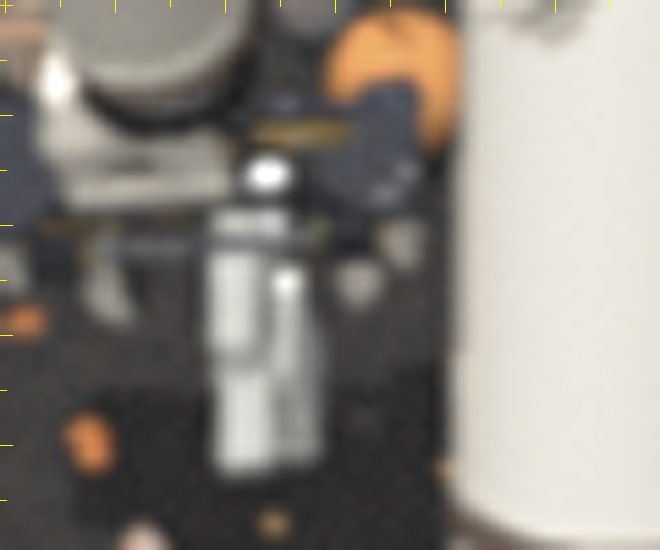

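```bash
python3 -m jog '[[[0,0,0.002,0,1],[0,0,0.004,0,1],[0,0,0.004,0,1]]]'; python3 -m jog '[[[0,0,0,0,-1],[0,0,0,0,-1],[0,0,0,0,-1],[0,0,0,0,-1],[0,0,0,0,-1],[0,0,0,0,-1],[0,0,0,0,-1],[0,0,0,0,-1],[0,0,0,0,-1],[0,0,0,0,-1],[0,0,0,0,-1],[0,0,0,0,-1]]]' 60;python3 go.py .502 .267 .062 10
```

```text
clock: 23.38
tcp_pos: [0.5021, 0.268, 0.0596]
tool_rot: [[0.985, 0.173, 0.001], [0.173, -0.985, -0.0], [0.001, 0.0, -1.0]]
contact_force: [-0.2, -0.7, -0.4]
width: 0.0921
clock: 24.38
tcp_pos: [0.5018, 0.268, 0.0592]
tool_rot: [[0.985, 0.174, -0.0], [0.174, -0.985, -0.0], [-0.0, 0.0, -1.0]]
contact_force: [-0.3, -0.3, -1.0]
width: 0.0216
t24.38 tcp [0.5018 0.268  0.0592] yaw 9.99 F [-0.31 -0.31 -1.04] w 0.0216
shift [ 0.0001  0.001  -0.0028] turn -0.01
```

Gripped at 21.6 mm, which matches the grip block. I lift and carry it above the slot.

```bash
python3 -m jog '[[[0,0,-0.004,0,-1],[0,0,-0.015,0,-1],[0,0,-0.035,0,-1],[0,0,-0.06,0,-1],[0,0,-0.085,0,-1],[0,0,-0.11,0,-1],[0,0,-0.135,0,-1],[0,0,-0.16,0,-1],[0,0,-0.185,0,-1],[0,0,-0.21,0,-1],[0,0,-0.225,0,-1],[0,0,-0.23,0,-1]]]' 60; python3 go.py .4352 -.026 .289 4.74
```

```text
clock: 25.38
tcp_pos: [0.5028, 0.2694, 0.2932]
tool_rot: [[0.985, 0.174, 0.005], [0.174, -0.985, 0.002], [0.005, -0.001, -1.0]]
contact_force: [0.2, -0.5, -1.5]
width: 0.0217
t25.38 tcp [0.5028 0.2694 0.2932] yaw 10.03 F [ 0.21 -0.51 -1.45] w 0.0217
shift [-0.118   0.2791  0.0033] turn 5.29
```

```bash
python3 -m jog '[[[-0.004,0.01,0,0.5,-1],[-0.014,0.033,0,1,-1],[-0.026,0.062,0,1.5,-1],[-0.039,0.092,0,2,-1],[-0.052,0.123,0,2.5,-1],[-0.065,0.154,0,3,-1],[-0.078,0.185,0,3.5,-1],[-0.09,0.214,0,4,-1],[-0.102,0.241,0,4.6,-1],[-0.112,0.265,0,5.3,-1],[-0.118,0.279,0,5.3,-1],[-0.118,0.279,0,5.3,-1]]]' 60;python3 -m jog '[[[0,0,0,0,-1],[0,0,0,0,-1],[0,0,0,0,-1]]]'; python3 go.py .4352 -.026 .289 4.74;  python3 look.py A 295 165 80 75 265 160 60 60
```

```text
clock: 26.38
tcp_pos: [0.4315, -0.032, 0.2878]
tool_rot: [[0.997, 0.074, -0.003], [0.074, -0.997, -0.002], [-0.004, 0.001, -1.0]]
contact_force: [-0.8, -0.3, -2.4]
width: 0.0216
clock: 26.63
tcp_pos: [0.4339, -0.0259, 0.289]
tool_rot: [[0.996, 0.084, -0.001], [0.084, -0.996, 0.001], [-0.001, -0.001, -1.0]]
contact_force: [0.1, -0.4, -2.1]
width: 0.0219
t26.63 tcp [ 0.4339 -0.0259  0.289 ] yaw 4.80 F [ 0.05 -0.44 -2.09] w 0.0219
shift [ 0.0013  0.0002 -0.    ] turn 0.06
pics/A_side.png off [295, 165] k 7
pics/A_top.png off [265, 160] k 9
```

View pics/A_side.png

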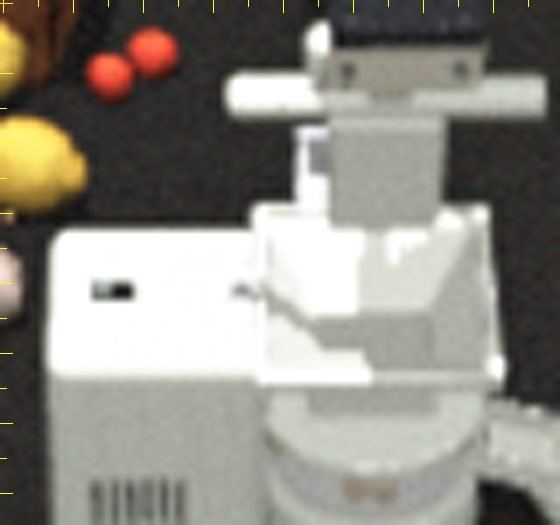

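View pics/A_top.png

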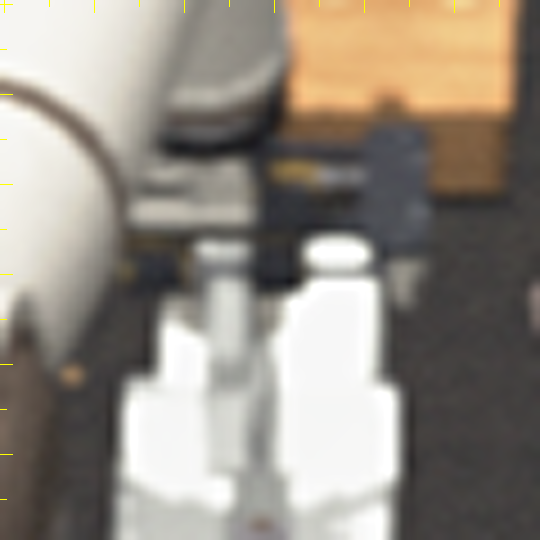

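```bash
python3 - <<'E'
from h import *
a=cv2.imread("pics/side_A.png");b=cv2.imread("pics/top_A.png")
crop(a,322,168,55,32,14,"pics/A1.png");crop(b,278,183,35,40,14,"pics/A2.png")
E
```

```text
(no output)
```

View pics/A1.png

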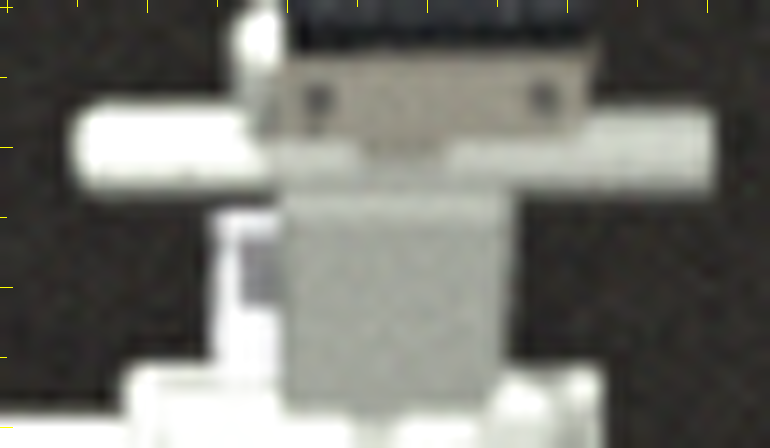

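View pics/A2.png

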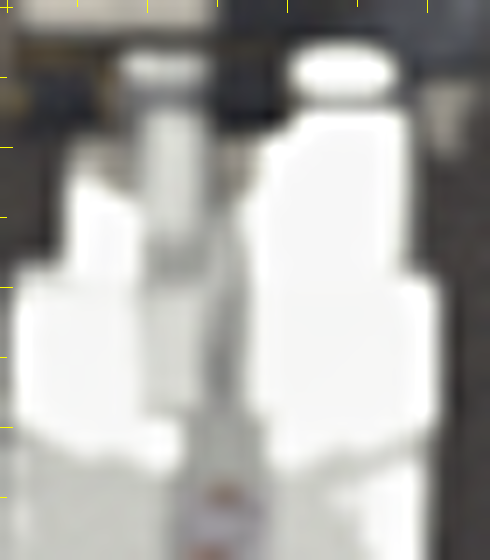

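```bash
cat > pf.py <<'E'
from fit import *
def run(S,T,yaw,x0):
    c,s=np.cos(np.radians(yaw)),np.sin(np.radians(yaw));R=np.array([[c,-s,0],[s,c,0],[0,0,1]])
    obs=S+T
    f=lambda p,o:np.concatenate([proj(n,R@np.array(l)+p)[0]-u for n,u,l in o])
    r=least_squares(lambda p:f(p,obs),x0,loss="soft_l1");print(r.x,np.round(f(r.x,obs).reshape(-1,2),1).tolist())
    if S:
        for z in(x0[2]-.005,x0[2],x0[2]+.005):
            r=least_squares(lambda p:f(np.array([p[0],p[1],z]),S),x0[:2]);print("side only z",z,r.x,np.abs(r.fun).mean())
E
python3 - <<'E'
from pf import *
s=lambda u,v,*l:("side",np.array(uv(322,168,14,u,v)),l)
t=lambda u,v,*l:("top",np.array(uv(278,183,14,u,v)),l)
S=[s(76,190,.08,.011,.072),s(715,192,-.08,.011,.072),s(78,102,.08,-.011,.086),s(712,103,-.08,-.011,.086),s(287,415,.029,.016,0),s(502,408,-.029,.016,0)]
T=[t(143,405,-.08,.011,.086),t(203,408,-.08,-.011,.086),t(143,258,-.042,.011,.122),t(207,258,-.042,-.011,.122)]
run(S,T,4.8,[.434,-.026,.235])
E
```

```text
[ 0.43313711 -0.0289973   0.23103346] [[0.8, 0.4], [0.1, 0.1], [0.6, -0.2], [0.0, -0.5], [-0.4, 0.4], [0.1, 0.8], [-0.2, 0.3], [0.8, 0.1], [-0.2, -1.7], [0.5, -1.6]]
side only z 0.22999999999999998 [ 0.43388263 -0.03115994] 0.35776435922916505
side only z 0.235 [ 0.43387448 -0.02520668] 0.3417039056079787
side only z 0.24 [ 0.43386633 -0.01925363] 0.3381088165652552
```

```bash
python3 -m jog '[[[0.001,-0.002,0.01,0,-1],[0.001,-0.002,0.025,0,-1],[0.001,-0.002,0.04,0,-1],[0.001,-0.002,0.055,0,-1],[0.001,-0.002,0.066,0,-1],[0.001,-0.002,0.072,0,-1],[0.001,-0.002,0.074,0,-1],[0.001,-0.002,0.074,0,-1],[0.001,-0.002,0.074,0,-1]]]' 60; python3 go.py .435 -.0235 .2022 4.74;  python3 - <<'E'
from h import *
from workcell import ctrl
for n in("side","top"): cv2.imwrite(f"pics/{n}_B.png",ctrl.read_camera(n)["pixels"])
a=cv2.imread("pics/side_B.png");b=cv2.imread("pics/top_B.png")
crop(a,320,185,55,42,14,"pics/B1.png");crop(b,272,190,45,45,13,"pics/B2.png")
E
```

```text
clock: 27.48
tcp_pos: [0.4354, -0.0249, 0.2158]
tool_rot: [[0.997, 0.082, 0.001], [0.082, -0.997, 0.0], [0.001, 0.0, -1.0]]
contact_force: [0.7, -1.0, -2.3]
width: 0.0215
t27.48 tcp [ 0.4354 -0.0249  0.2158] yaw 4.70 F [ 0.72 -0.95 -2.34] w 0.0215
shift [-0.0003 -0.0015  0.0136] turn -0.04
```

View pics/B1.png

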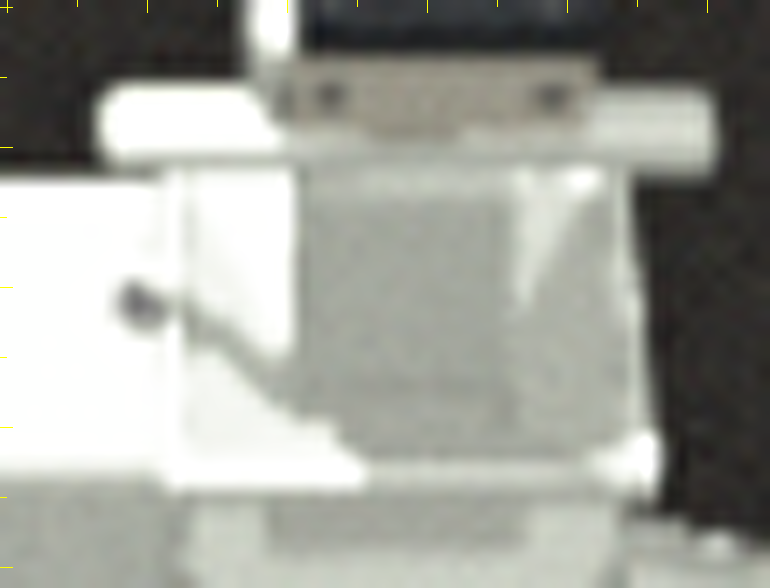

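View pics/B2.png

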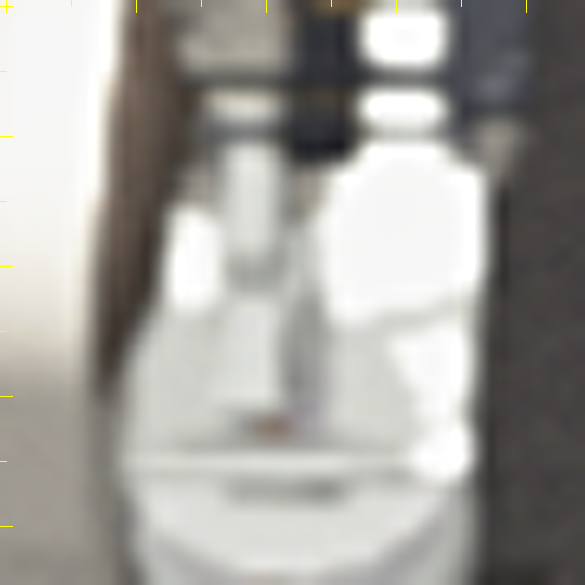

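```bash
python3 - <<'E'
from pf import *
s=lambda u,v,*l:("side",np.array(uv(320,185,14,u,v)),l)
t=lambda u,v,*l:("top",np.array(uv(272,190,13,u,v)),l)
S=[s(102,166,.08,.011,.072),s(717,175,-.08,.011,.072),s(104,85,.08,-.011,.086),s(715,88,-.08,-.011,.086)]
T=[t(217,405,-.08,.011,.086),t(280,408,-.08,-.011,.086),t(220,255,-.042,.011,.122),t(280,255,-.042,-.011,.122)]
run(S,T,4.7,[.435,-.0245,.1566])
# grater features here
import numpy as np
S2=[s(168,490,.064,.068,.175),s(655,497,-.064,.068,.175),s(140,303,.072,0,.182)]
p,r=fit(S2,[.435,-.026,.08]);print(p,np.degrees(p[2]),r.round(1).tolist())
E
```

```text
[ 0.43470485 -0.02632966  0.15796296] [[0.3, 1.0], [0.1, 0.2], [0.1, -0.1], [0.0, -0.4], [0.0, 0.1], [0.3, -0.1], [-0.2, -0.4], [0.3, -0.3]]
side only z 0.15159999999999998 [ 0.43523845 -0.03452506] 0.2904014833264341
side only z 0.1566 [ 0.43522317 -0.02880529] 0.25204937151550055
side only z 0.1616 [ 0.43520789 -0.02308576] 0.24590754404530202
[ 0.43362427 -0.02112678  0.06281517] 3.5990443823572233 [[-0.1, 0.3], [0.3, 0.1], [-0.2, -0.5]]
```

```bash
python3 -m jog '[[[0,-0.001,0.003,0,-1],[0,-0.0015,0.006,0,-1],[0,-0.0015,0.01,0,-1],[0,-0.0015,0.013,0,-1],[0,-0.0015,0.013,0,-1]]]' 60; python3 -m jog '[[[0,0,0.002,0,-1],[0,0,0.004,0,-1],[0,0,0.004,0,-1]]]'; python3 go.py .435 -.0235 .2022 4.74
```

```text
clock: 28.0
tcp_pos: [0.4347, -0.0237, 0.2021]
tool_rot: [[0.997, 0.082, -0.0], [0.082, -0.997, -0.0], [-0.0, 0.0, -1.0]]
contact_force: [-0.1, -0.3, -1.0]
width: 0.0217
clock: 28.25
tcp_pos: [0.4359, -0.025, 0.1988]
tool_rot: [[0.997, 0.081, 0.002], [0.081, -0.997, -0.002], [0.002, 0.002, -1.0]]
contact_force: [1.7, -4.6, 1.9]
width: 0.022
t28.25 tcp [ 0.4359 -0.025   0.1988] yaw 4.66 F [ 1.66 -4.58  1.87] w 0.0220
shift [-0.0008 -0.0016 -0.0034] turn -0.08
```

Contact with the +y wall: the force pushes towards −y. I shift 2 mm to −y and go on.

```bash
python3 -m jog '[[[0.0005,0.001,-0.001,0,-1],[0.0005,0.002,0,0,-1],[0.0005,0.002,0.001,0,-1],[0.0005,0.002,0.002,0,-1],[0.0005,0.002,0.002,0,-1]]]'; python3 -m jog '[[[0,0,0.002,0,-1],[0,0,0.003,0,-1],[0,0,0.003,0,-1]]]'
```

```text
clock: 28.67
tcp_pos: [0.4351, -0.0257, 0.1959]
tool_rot: [[0.997, 0.082, -0.001], [0.082, -0.997, -0.0], [-0.001, 0.0, -1.0]]
contact_force: [0.8, -3.4, -2.8]
width: 0.0219
clock: 28.92
tcp_pos: [0.4352, -0.0257, 0.193]
tool_rot: [[0.997, 0.082, -0.0], [0.082, -0.997, -0.0], [-0.0, 0.0, -1.0]]
contact_force: [0.9, -2.7, -3.2]
width: 0.0219
```

The foot is about 9 mm into the slot with little force. I continue down.

```bash
python3 -m jog '[[[0,0.0005,0.003,0,-1],[0,0.0007,0.006,0,-1],[0,0.0007,0.009,0,-1],[0,0.0007,0.012,0,-1],[0,0.0007,0.012,0,-1]]]'; python3 -m jog '[[[0,0,0.003,0,-1],[0,0,0.006,0,-1],[0,0,0.009,0,-1],[0,0,0.012,0,-1],[0,0,0.012,0,-1]]]'
```

```text
clock: 29.33
tcp_pos: [0.435, -0.026, 0.1806]
tool_rot: [[0.997, 0.082, -0.001], [0.082, -0.997, 0.001], [-0.001, -0.001, -1.0]]
contact_force: [0.5, -1.5, -2.9]
width: 0.0214
clock: 29.75
tcp_pos: [0.4354, -0.026, 0.1689]
tool_rot: [[0.997, 0.082, -0.0], [0.082, -0.997, 0.0], [-0.0, -0.0, -1.0]]
contact_force: [-0.2, 0.3, 0.7]
width: 0.0218
```

```bash
python3 -m jog '[[[0,0,0.002,0,-1],[0,0,0.004,0,-1],[0,0,0.006,0,-1],[0,0,0.006,0,-1]]]'; python3 -m jog '[[[0,0,0.001,0,-1],[0,0,0.002,0,-1],[0,0,0.002,0,-1]]]'
```

```text
clock: 30.08
tcp_pos: [0.4355, -0.0261, 0.1632]
tool_rot: [[0.997, 0.082, 0.0], [0.082, -0.997, 0.0], [0.0, -0.0, -1.0]]
contact_force: [-1.6, 0.8, 3.5]
width: 0.0217
clock: 30.33
tcp_pos: [0.4357, -0.0261, 0.162]
tool_rot: [[0.997, 0.082, -0.0], [0.082, -0.997, -0.0], [-0.0, 0.0, -1.0]]
contact_force: [-3.1, 0.9, 9.9]
width: 0.0219
```

```bash
python3 -m jog '[[[0,0,0.001,0,-1],[0,0,0.002,0,-1],[0,0,0.002,0,-1],[0,0,0.002,0,-1]]]'; python3 go.py .4352 -.026 .162 4.74; python3 look.py D 290 165 85 80 265 170 60 60; python3 - <<'E'
from workcell import ctrl;s=ctrl.observe();print(s["ft_torque"],s["contact_force"])
from h import *
a=cv2.imread("pics/side_D.png");crop(a,315,185,62,45,12,"pics/D1.png")
E
```

```text
clock: 30.67
tcp_pos: [0.4357, -0.0261, 0.1619]
tool_rot: [[0.997, 0.082, -0.0], [0.082, -0.997, -0.002], [-0.001, 0.002, -1.0]]
contact_force: [-12.5, 1.4, 33.2]
width: 0.0216
t30.67 tcp [ 0.4357 -0.0261  0.1619] yaw 4.70 F [-12.51   1.4   33.18] w 0.0216
shift [-0.0005 -0.0002 -0.0001] turn -0.04
pics/D_side.png off [290, 165] k 7
pics/D_top.png off [265, 170] k 9
[0.35997579 2.80948043 0.07990034] [-12.35808417   1.51292203  32.83514319]
```

View pics/D_side.png

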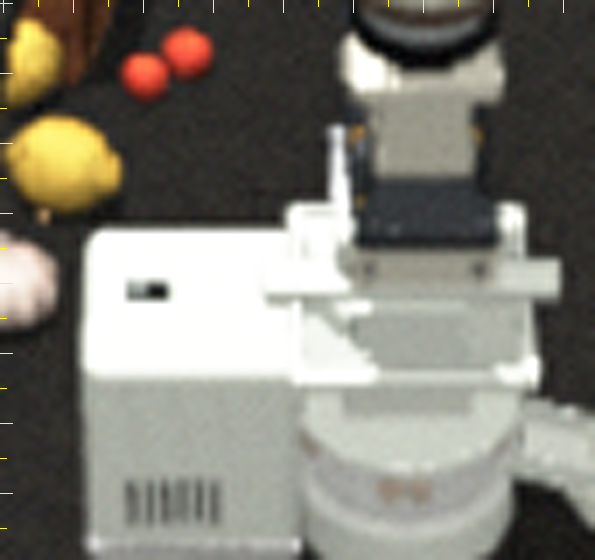

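View pics/D1.png

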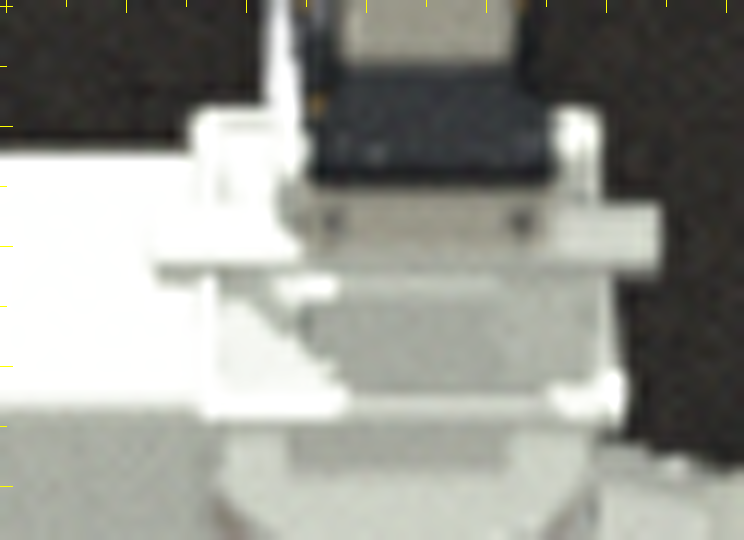

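View pics/side_D.png

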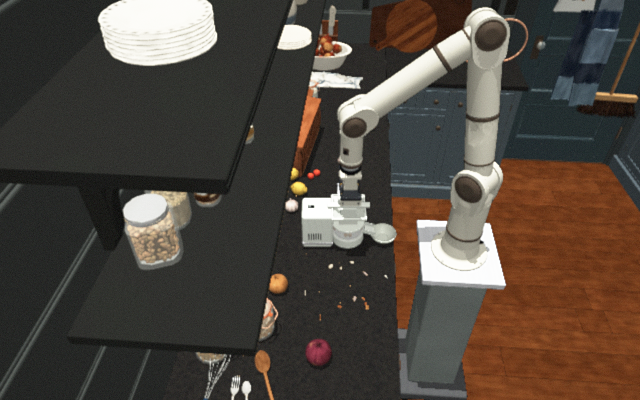

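Home: it stops hard at the predicted height. At 33 N it pushes more than needed, so I ease off a little and see whether it stays steady.

```bash
python3 -m jog '[[[-0.0003,0,-0.001,0,-1],[-0.0003,0,-0.001,0,-1],[-0.0003,0,-0.001,0,-1]]]'; python3 -m jog '[[[0,0,0,0,-1],[0,0,0,0,-1],[0,0,0,0,-1],[0,0,0,0,-1],[0,0,0,0,-1],[0,0,0,0,-1]]]'; python3 -c "
from workcell import ctrl;s=ctrl.observe();print(s['tcp_pos'],s['contact_force'],s['ft_torque'],s['width'])"
```

```text
clock: 31.02
tcp_pos: [0.4357, -0.0261, 0.162]
tool_rot: [[0.997, 0.082, 0.001], [0.082, -0.997, -0.001], [0.001, 0.001, -1.0]]
contact_force: [-6.4, 1.0, 19.7]
width: 0.0217
clock: 31.52
tcp_pos: [0.4357, -0.0261, 0.162]
tool_rot: [[0.997, 0.082, 0.001], [0.082, -0.997, -0.001], [0.0, 0.001, -1.0]]
contact_force: [-5.5, 1.7, 20.1]
width: 0.0214
[ 0.43570638 -0.02613367  0.1619874 ] [-5.51454201  1.66919791 20.13355986] [0.28855997 1.6641934  0.09525619] 0.02144375200670468
```

```bash
python3 - <<'E'
from h import *
a=cv2.imread("pics/side_D.png");crop(a,330,225,40,25,18,"pics/D2.png");b=cv2.imread("pics/top_D.png");crop(b,230,165,110,80,7,"pics/D3.png")
E
```

```text
(no output)
```

View pics/D2.png

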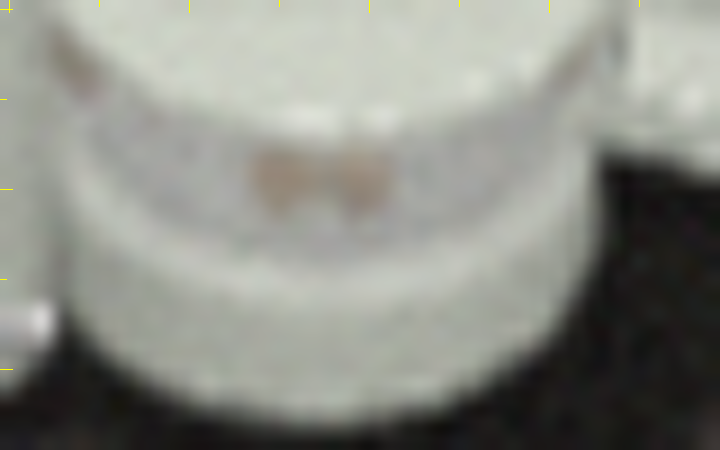

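View pics/D3.png

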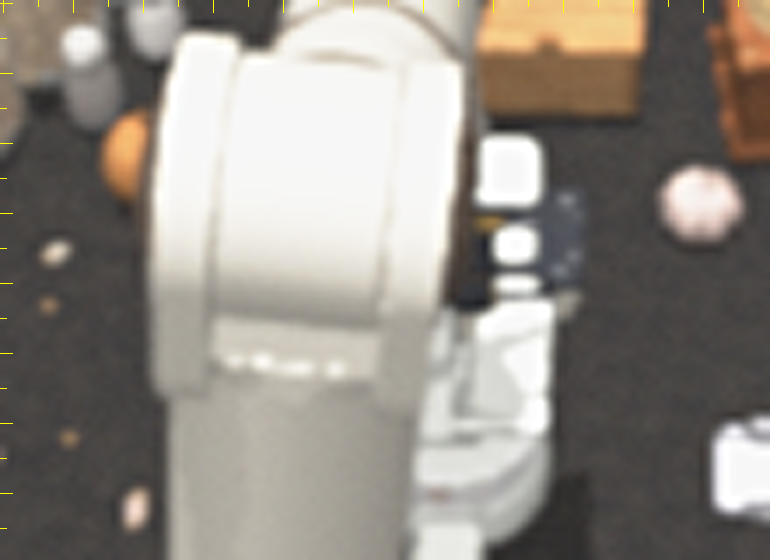

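Nuts show in the drum at (75,70), (285,180), (360,180) and (575,60), and the rest are hidden. There are no strays, and the scoop stands upright. I hand in.

```bash
python3 -c "
from workcell import ctrl;print(ctrl.hand_in());s=ctrl.observe();print(s['clock'],s['tcp_pos'],s['contact_force'],s['width'])"
```

```text
the job is handed in; nothing more can be done
None
the job is handed in; nothing more can be done
```

I tipped all six hazelnuts into the hopper and set the empty scoop down upright on the worktop behind the grater. Then I pushed the T-pusher home down the slot and handed in at about 31.5 s, still gripping it. No verdict was reported.

**How the tipping worked:** the moves cannot tilt the tool. I loosened the grip over the hopper so the scoop drooped about 40° nose-down, and later rolled it flat about its lip.

**Last checks:**
- **Pusher:** it stopped hard within 0.2 mm of the fully-home height I had predicted, upright and in line (yaw 4.7°). It was pressing steadily at about 20 N with a grip of 60 N. The pin itself can't be seen under the cross-bar; that it is down follows from the cross-bar resting on the rim.
- **Nuts:** about four could be seen in the drum. All six left the scoop, and I saw none in the hopper or on the worktop, so I infer that the other two are in the drum, hidden from view.
- **Bystanders:** I saw none displaced, and nothing touched them.

**What failed or disagreed:**
- **Height offset:** the reported TCP height reads about 28 mm low by touch, or 36–41 mm by vision. The first scoop grasp closed on air because of this, so I found the offset by touching the table and used the 28 mm.
- **Table touch:** that touch reached 46 N at the fingers, briefly. It is under the 120 N wrist limit, but above 40 N if the fingers count as the gripper's body.
- **Slot position:** the pusher first caught the +y funnel wall, and a 2 mm shift cured it.

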